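Bin two used syringes and click the sharps hatch shut

TASK

Put the two used syringes from the steel tray into the yellow sharps bin through its open mouth, then slide the bin's red hatch fully shut until the green catch clicks up behind it, and let go. Leave the two stain jars, the wash bottle and the brown reagent bottle standing where they are.

Things in the scene. Friction and masses are not known exactly. Their poses are not given: they have to be found in the camera images.
- sharps_bin: Yellow sharps bin, 170 (x) x 200 (y) x 138 mm high to its flat lid top, upright, fixed in a bench bracket. Origin: centre of its underside, z up; x points away from the robot, in under the rack. Hollow down to z 7 mm. On the lid, guide rails 11 mm wide run along y at x = +-75.5 mm (top at z 148 mm) and a 4 mm stop strip lies across at y = -88 mm (top at z 146 mm).
- bin_mouth (a point): Centre of the bin's open mouth, level with the lid's top: bin x 0, y -48, z 138 mm; axes as the bin's. The mouth is 120 mm along x and 64 mm along y (bin y -80 to -16). A hatch that starts partly pushed covers up to 10 mm of its +y side.
- hatch (a joint): Red hatch on the lid, in m: 0 fully open (starts at 0 to 0.014), 0.072 fully shut at its end stop. Slides along the bin's -y over the mouth against about 7 N of friction; stays where it is left. Plate 131 (x) x 72 (y) x 5 mm, top at bin z 144 mm, its centre at bin y = 24 mm minus the joint value.
- hatch_grip (a point): Middle of the upright red grip rib (black cheeks) on the middle of the hatch plate: 40 mm long along the bin's x, 14 mm thick along its y, 22 mm high, from bin z 144 to 166 mm (this point at 155, bin x 0). Moves with the hatch. Axes as the bin's.
- catch (a joint): Green spring catch in the lid, 36 (x) x 10 (y) mm at bin x 0, y -5 mm; value in m: 0 (within 1 mm) pressed down and hidden under the hatch, 0.006 sprung up behind the hatch's trailing (+y) edge. It springs up by itself once the hatch passes about 0.070, 2 mm before the end stop, and then keeps the hatch from sliding back.
- rack: White wire rack over the bin's far half, fixed. Origin: on the bench amid its four 9 mm legs (x +-65, y +-145 mm); z up, axes within 0.04 rad of the bin's. Shelf z 248-256, x +-70, y +-149 mm; boxes on it to z 325. Its front (-x) edge hangs 4-14 mm nearer the robot than the bin's centre: the rib and mouth's middle lie under it, reached only with the tool leaning, fingers pointing down and in (+x).
- tray: Stainless tray, fixed, 280 (x) x 170 (y) mm, flat floor 3 mm thick, walls 18 mm high with a flat flange out to 296 x 184 mm. Origin: on its underside, 90 mm beyond its centre along +x (the tray spans x -230 to 50, y -85 to 85 mm).
- syringe_a: Used syringe, needle capped (blue cap), lying in the tray along its own x, cap to +x, turned any way; 98 mm long, about 14 g. Origin on its axis at half length, 5.5 mm above the floor it lies on. Barrel 11 mm thick, x -37 to 13 mm; flange 22 mm wide, 11 high at x -38; thumb plate at -49; cap 8 mm thick, x 19 to 49.
- syringe_b: The second used syringe, the same but with an orange cap.
- red_jar: Glass stain jar with red contents and a grey lid, loose, upright, 62 mm across, 82 mm high. Origin: centre of its underside. To be left alone.
- blue_jar: Glass stain jar with blue contents and a grey lid, loose, upright, 62 mm across, 82 mm high. Origin: centre of its underside. To be left alone.
- wash_bottle: White wash bottle with a red cap and a bent spout, loose, upright, 60 mm across, 193 mm high; the spout reaches 41 mm along its own y. Origin: centre of its underside. To be left alone.
- reagent_bottle: Brown glass bottle with a white cap, loose, upright on the rack's shelf near the front edge, 42 mm across, 85 mm high. Origin: centre of its underside. To be left alone.
Not all that is in view belongs to the job. Leave any pink look-alike of the syringe_b alone.

How it is judged (in metres and radians):
On the way, in this order (a step that is already met when the one before it is completed fails the run):
1. both syringes are inside the sharps bin (z of syringe_a in the frame of sharps_bin between 0 and 0.09 m and x of syringe_a in the frame of sharps_bin between -0.08 and 0.08 m and y of syringe_a in the frame of sharps_bin between -0.095 and 0.095 m and z of syringe_b in the frame of sharps_bin between 0 and 0.09 m and x of syringe_b in the frame of sharps_bin between -0.08 and 0.08 m and y of syringe_b in the frame of sharps_bin between -0.095 and 0.095 m), for 0.2 s.
2. the hatch is pushed fully shut and the catch has sprung up behind it (value of joint hatch above 0.067 m and value of joint catch above 0.004 m), for 0.2 s.
At the end, for the whole second after the job is handed in: Both syringes lie inside the bin (their middles below the lid, under 90 mm from the bench and within its walls), the hatch is within 5 mm of its end stop with the catch sprung up behind it by at least 4 mm, and the hatch is at rest and released (all of step 1 and all of step 2 and velocity of joint hatch below 0.01 m/s); the robot touches nothing.
It fails at once if a jar or bottle is shifted by more than 30 mm or tipped by more than 0.35 rad (distance of any of red_jar, blue_jar, wash_bottle, reagent_bottle from where it was at the start of the episode above 0.03 m or angle between any of red_jar, blue_jar, wash_bottle, reagent_bottle's own z axis and vertical above 0.35 rad).
It also fails if it takes over 72 s, if anything falls off the work surface, if the arm or the gripper's body presses on something with over 40 N, if the wrist force passes 120 N, or if a joint passes its speed limit or range.

ROBOT

A 6-joint arm with a two-finger parallel gripper is mounted at the origin on the work surface. World frame = base frame: x ahead of the robot, y to its left, z up, the work surface at z = 0. Lengths are in m, angles in degrees, forces in N, time in s.
With the tool pointing down it reaches from about 0.35 to 0.875 m from the base axis. Payload 4.2 kg.
Tool frame: the origin (TCP) lies midway between the tips of the shut fingers; the grasp point (between the pads) lies 19 mm behind it; z points along the fingers, y is the line along which they close (so a half turn about z gives the same grasp; the last joint's range is limited). The gripper opens to 87 mm and grips with 3 to 60 N. Pads are 19 mm wide; open, the fingers measure 117 mm over their backs; the gripper's body (75 mm by 190 mm) begins 51 mm behind the grasp point.
Start: joints at [-58.522, 22.042, 0.453, 0, -68.411, -14.817], TCP at [0.179, -0.599, 0.187] pointing down, gripper open.
Joint ranges: [-179.83, 179.83], [-69.29, 118.12], [-61.27, 80.66], [-181.25, 117.63], [-171.15, -9.14], [-177.46, 177.46]. Speed limits (degrees/s): [159.86, 159.86, 180, 180, 180, 180].

INTERFACE

Orientations are given as a 3x3 rotation matrix whose columns are the frame's x, y, z axes.
In Python, from workcell import r gives the robot as it stands.
- The arm moves only by the tool send_rows, never from a script. Its argument "commands" is a list that holds one entry, the list of rows, each a list of 5 numbers: the shift along the tool's x, y, z in mm, then the turn about the tool's z in degrees, then the opening, from 0 (shut) to 1 (fully open). A call has exactly 10 rows; each row shifts and turns the commanded pose from where the row before left it, along the tool's axes as they then stand; what a row does not reach is not made up. A row lasts 1/10 s, in which the tool goes at most 50 mm and 8.59 degrees, less where a joint would pass 70% of its speed; a pose out of reach is approached as far as the arm can. A call with a gripper value outside its range is refused whole. The fingers move at their own pace and stop on an object; "newtons" is the grip in N (left out, the last holds). Time passes only in rows, so rows that do not move let the fingers close, or fill a call up. It gives the time, the measured TCP pose, the force, the opening and the grip force at its end, in the units of the state.
- r.sense(): the state, without advancing time (a new reading comes with each control period).
- r.grab_frame(name): name is "scene" or "side" or "wrist"; returns a dict with "pixels" (400x640x3 uint8, red, green, blue), "fov_y" (degrees; the focal length in pixels is half the picture's height over the tangent of half this angle, whatever the lens; pixels are square), "cx", "cy" (the principal point, pixels), "pose" (4x4, takes a point from camera to world coordinates); the wrist camera has in their place "tool_from_camera" (4x4, takes a point from camera to tool coordinates, whose origin is the TCP and whose axes are the flange's). Camera axes: x right, y down, z forward; pixel columns grow to the right and rows downward; lengths in m; the calibration is good to about 2 mm. The wrist camera is an equidistant fisheye: a pixel r from the principal point sees the ray r / f radians off the axis. A picture is of the moment at which its call begins: read the wrist's pose just before it. There is no depth.
- r.job_done(): hands the job in; it is judged then, once.
The state is a dict: "clock": time; "joint_positions": joint angles; "dq": joint speeds; "tau": joint torques, N m; "ee_pos": TCP position; "eef_rot": TCP orientation; "contact_force": force on the tool from outside, world axes, zero at the start; "moment": the same for the moment, N m; "opening": opening from 0.0 (shut) to 1.0 (fully open); "gripper_force": force on a finger pad.
Only numpy, scipy, OpenCV 4.12 (cv2) and the standard library are available. Lean on these libraries where they do the work, as an engineer would, in place of code of your own. Each camera call takes 0.05 s, during which the arm holds its last target. There are 200 camera calls.

## Working session

There is one attempt and no reset: what is moved stays moved. The work goes in short steps, Python scripts to look and compute and a tool call to move; the robot and the scene stay as the last step left them, time stands still between calls to the robot, and variables do not carry over. Pictures are saved under pics/ and viewed, at most 10 in all, crops included, and the job is handed in when it is done.

Besides the shell and the picture viewer there is one more tool, called after ">>>" as name(argument=value, ...), one argument or row to a line, values as JSON. send_rows: Moves the arm, as the interface text tells. Its arguments: {"type":"object","properties":{"commands":{"type":"array","items":{"type":"array","items":{"type":"array","items":{"type":"number"}}}},"newtons":{"type":"number"}},"required":["commands"]}

```bash
ls; mkdir -p pics; cat > h.py <<'E'
import numpy as np, cv2
from workcell import r
def grab(n,fn=None):
    s=r.sense(); f=r.grab_frame(n); im=cv2.cvtColor(f["pixels"],cv2.COLOR_RGB2BGR)
    if fn: cv2.imwrite("pics/"+fn,im)
    f["im"]=im
    if n=="wrist":
        T=np.eye(4);T[:3,:3]=s["eef_rot"];T[:3,3]=s["ee_pos"];f["pose"]=T@np.array(f["tool_from_camera"])
    f["fish"]=n=="wrist"; f["f"]=200/np.tan(np.radians(f["fov_y"])/2); return f
def ray(f,u,v):
    a=np.array([u-f["cx"],v-f["cy"]],float)
    if f["fish"]:
        q=np.hypot(*a);t=q/f["f"];d=np.r_[a/max(q,1e-9)*np.sin(t),np.cos(t)]
    else: d=np.r_[a/f["f"],1]
    P=np.array(f["pose"]); return P[:3,3],P[:3,:3]@(d/np.linalg.norm(d))
def onz(f,u,v,z):
    o,d=ray(f,u,v); return o+d*(z-o[2])/d[2]
def proj(f,p):
    P=np.array(f["pose"]); c=P[:3,:3].T@(np.array(p)-P[:3,3])
    if f["fish"]:
        q=np.hypot(c[0],c[1]);k=np.arctan2(q,c[2])*f["f"]/q
    else:k=f["f"]/c[2]
    return f["cx"]+k*c[0],f["cy"]+k*c[1]
def tri(f,a,g,b):
    o,d=ray(f,*a);p,e=ray(g,*b);t=np.linalg.lstsq(np.c_[d,-e],p-o,rcond=None)[0]
    return (o+d*t[0]+p+e*t[1])/2,np.linalg.norm(o+d*t[0]-p-e*t[1])
E
python3 - <<'E'
from h import *
a=grab("scene","s.png");b=grab("side","d.png");w=grab("wrist","w.png")
for f in(a,b,w):print(f["fov_y"],f["cx"],f["cy"],np.round(f["pose"],3).tolist())
print(np.round(w["tool_from_camera"],3).tolist());print(r.sense())
E
```

```text
pics
43.450354841184236 317.50642392618164 184.47283130395977 [[0.998, 0.051, -0.024, 0.585], [0.055, -0.799, 0.599, -0.765], [0.012, -0.599, -0.801, 1.122], [0.0, 0.0, 0.0, 1.0]]
55.62008750146575 318.79264812665167 198.37212375668864 [[-0.825, -0.406, 0.392, 0.118], [-0.564, 0.601, -0.566, 0.617], [-0.006, -0.688, -0.726, 1.035], [0.0, 0.0, 0.0, 1.0]]
65.70646984690485 319.3591480488323 196.93374392672752 [[-0.287, 0.93, 0.23, 0.117], [0.958, 0.278, 0.071, -0.619], [0.002, 0.241, -0.971, 0.384], [0.0, 0.0, 0.0, 1.0]]
[[0.0, -0.971, -0.241, 0.065], [1.0, -0.0, 0.001, -0.001], [-0.001, -0.241, 0.971, -0.198], [0.0, 0.0, 0.0, 1.0]]
{'clock': 0.15, 'joint_positions': array([-5.85211988e+01,  2.20814367e+01,  3.99568993e-01, -1.92976853e-02,
       -6.84118678e+01, -1.48178965e+01]), 'dq': array([ 0.01917125, -0.0284515 ,  0.18751794,  0.11064149,  0.03771763,
       -0.0519085 ]), 'tau': array([-2.07237907e-03, -3.91050768e+01,  1.87585026e+01,  4.22243357e+00,
        1.23353177e-02, -1.51841778e-04]), 'ee_pos': array([ 0.17906995, -0.59827609,  0.18591817]), 'eef_rot': array([[-9.58053911e-01, -2.86587435e-01, -5.87185153e-04],
       [-2.86588013e-01,  9.58052650e-01,  1.55875046e-03],
       [ 1.15835995e-04,  1.66164720e-03, -9.99998613e-01]]), 'contact_force': array([-0.74038628, -0.47688106,  0.44939991]), 'moment': array([-0.02140513,  0.04878415, -0.01866198]), 'gripper_force': 0.0, 'opening': 1.001860196510194}
```

View pics/s.png

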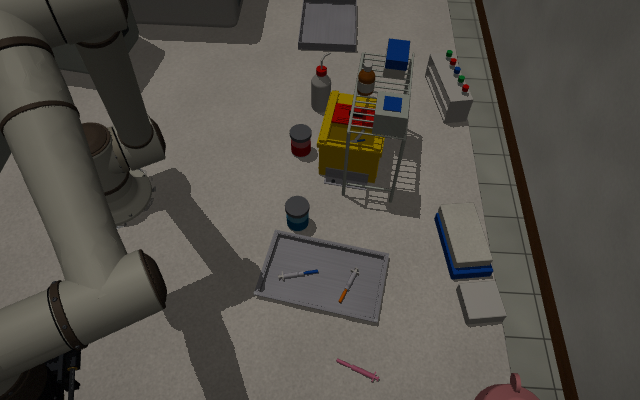

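View pics/d.png

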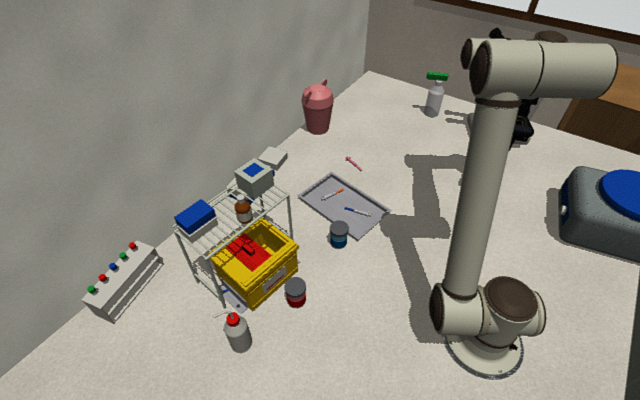

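View pics/w.png

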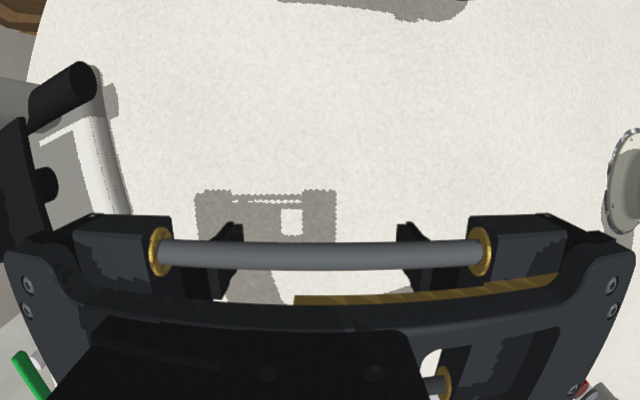

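The scene view shows the tray with a blue-capped syringe at (300,274) and an orange-capped one at (348,285). The pink look-alike lies outside the tray at (358,370), so I'll leave it. The bin is at (352,140) under the rack, the jars are at (300,140) and (297,213), and the wash bottle is at (321,90). I'll confirm these in an enlarged crop.

```bash
python3 - <<'E'
import cv2,numpy as np
s=cv2.imread("pics/s.png");d=cv2.imread("pics/d.png")
A=cv2.resize(s[60:210,280:430],None,fx=4,fy=4,interpolation=2)
cv2.imwrite("pics/c1.png",A)
B=cv2.resize(d[190:340,170:320],None,fx=4,fy=4,interpolation=2);cv2.imwrite("pics/c2.png",B)
cv2.imwrite("pics/c3.png",cv2.resize(s[230:390,250:400],None,fx=3.7,fy=3.7,interpolation=2))
from h import *
from workcell import r
a=grab("scene");b=grab("side")
def cen(f,lo,hi,roi):
    x0,y0,x1,y1=roi;h=cv2.cvtColor(f["im"],cv2.COLOR_BGR2HSV)[y0:y1,x0:x1]
    m=cv2.inRange(h,np.array(lo),np.array(hi));p=cv2.findNonZero(m)
    if p is None:return None
    p=p.reshape(-1,2)+[x0,y0];return p.mean(0),len(p),p.min(0),p.max(0)
for n,lo,hi in(("blue",(100,120,60),(125,255,255)),("orange",(5,150,90),(20,255,255))):
    for f,roi in((a,(265,240,385,315)),(b,(305,180,385,235))):
        c=cen(f,lo,hi,roi);print(n,c,c and onz(f,*c[0],.008))
for n,p in(("a thumb",(282,277)),("b thumb",(355,270))):print(n,onz(a,*p,.008))
for n,p in(("tray corners",[(277,233),(388,254),(380,321),(257,296)]),):print(n,[np.round(onz(a,*q,.02)[:2],3).tolist() for q in p])
E
```

```text
blue (array([310.59375, 271.34375]), 32, array([304, 270]), array([317, 273])) [ 0.5493331  -0.19904896  0.008     ]
blue (array([348.875 , 208.5625]), 16, array([345, 207]), array([353, 210])) [ 0.55303385 -0.20180465  0.008     ]
orange (array([342.45945946, 294.78378378]), 37, array([339, 289]), array([346, 301])) [ 0.62901631 -0.25600344  0.008     ]
orange (array([339.61538462, 190.38461538]), 13, array([336, 189]), array([343, 192])) [ 0.63047274 -0.26164511  0.008     ]
a thumb [ 0.48084887 -0.21850618  0.008     ]
b thumb [ 0.65816268 -0.18869903  0.008     ]
tray corners [[0.457, -0.102], [0.739, -0.146], [0.716, -0.32], [0.428, -0.277]]
```

View pics/c1.png

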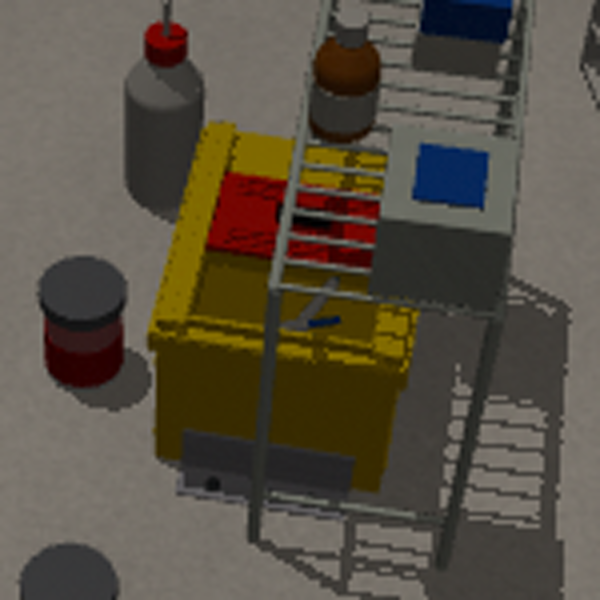

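View pics/c2.png

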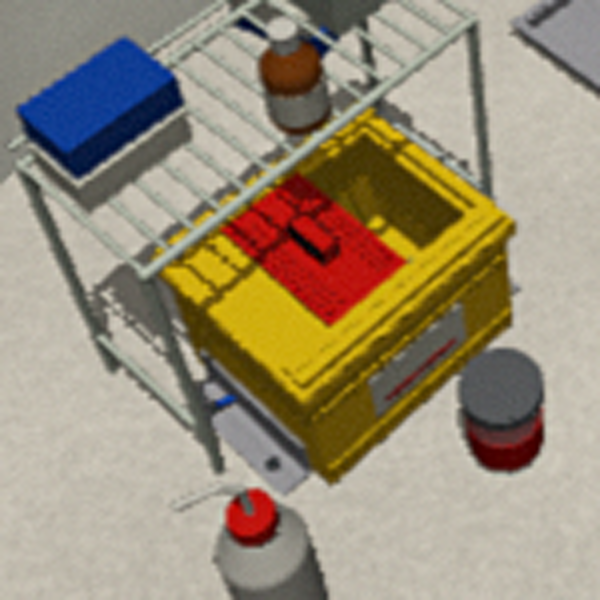

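View pics/c3.png

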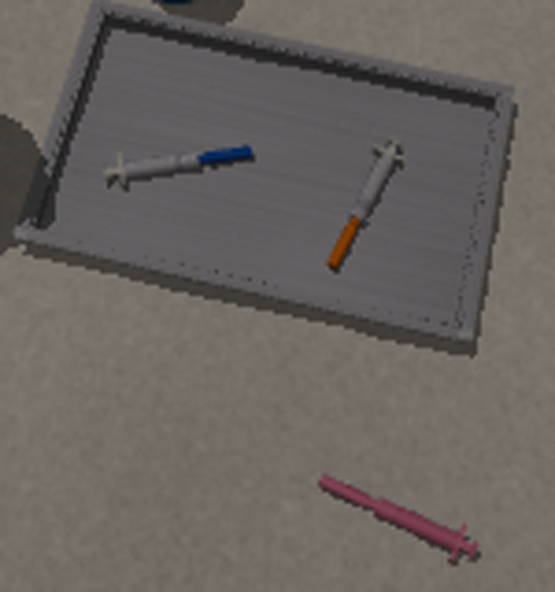

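The crops show the hatch (red) nearly open with its rib near c2 (315,240). The rack's front edge runs from (207,258) to (289,195) in the side view. One syringe that isn't part of the job already lies in the bin. The blue- and orange-capped syringes in the tray match the description; the pink one outside it does not.

```bash
python3 - <<'E'
from h import *
a=grab("scene");b=grab("side")
R=lambda f,p,z:np.round(onz(f,*p,z)[:2],4).tolist()
print("bin sc FL,BL,FR",R(a,(317.5,142.5),.148),R(a,(332.5,90.5),.148),R(a,(383.7,137.5),.148))
print("bin sd -x+y,-x-y,+x-y",R(b,(247.5,287.5),.148),R(b,(298.7,245.5),.148),R(b,(262.5,218),.148))
print("hatch -x: lead,trail sc",R(a,(331,121),.144),R(a,(336,103.7),.144),"sd",R(b,(272,255.5),.144),R(b,(252.5,271),.144))
print("rack edge +y,-y sd",R(b,(207,258),.256),R(b,(288.7,195),.256),"sc",R(a,(361,60),.256),R(a,(348,131.2),.256))
print("reagent sd",R(b,(244,223),.256),"sc",R(a,(365,94),.256))
print("redjar sd top",R(b,(295,284),.082),"blue",R(b,(339,228),.082),"wash cap",R(b,(233,318),.19), "sc wash", R(a,(321,70),.19))
# syringe axes by wider mask of bright pixels
h=cv2.cvtColor(a["im"],cv2.COLOR_BGR2HSV)
for n,roi in(("a",(275,263,320,283)),("b",(336,263,362,305))):
    x0,y0,x1,y1=roi;im=a["im"][y0:y1,x0:x1].astype(int);m=((im.max(2)-im.min(2)>60)|(im.min(2)>125)).astype(np.uint8)
    p=cv2.findNonZero(m).reshape(-1,2)+[x0,y0]
    P=np.array([onz(a,*q,.0085)[:2] for q in p]);c=P.mean(0);u,s,v=np.linalg.svd(P-c);t=(P-c)@v[0]
    print(n,len(p),v[0],np.degrees(np.arctan2(v[0][1],v[0][0])),c+v[0]*t.min(),c+v[0]*t.max(),np.ptp(t))
E
```

```text
bin sc FL,BL,FR [0.5482, 0.0985] [0.5795, 0.2963] [0.7197, 0.1272]
bin sd -x+y,-x-y,+x-y [0.5698, 0.2992] [0.5392, 0.1135] [0.6934, 0.092]
hatch -x: lead,trail sc [0.58, 0.1813] [0.5912, 0.2482] sd [0.583, 0.1818] [0.5948, 0.2517]
rack edge +y,-y sd [0.6527, 0.3324] [0.6173, 0.0478] sc [0.6511, 0.3011] [0.6216, 0.0426]
reagent sd [0.6529, 0.1972] sc [0.6615, 0.1714]
redjar sd top [0.4988, 0.1908] blue [0.5043, -0.0529] wash cap [0.5222, 0.3948] sc wash [0.5445, 0.3315]
a 30 [-0.97222752 -0.23403769] -166.46509530107264 [ 0.56502692 -0.1955202 ] [ 0.5331539  -0.20319277] 0.03278349817570545
b 40 [-0.41145302 -0.91143097] -114.29614421464076 [ 0.63629533 -0.24046873] [ 0.62174208 -0.27270637] 0.03537035873823206
```

>>> send_rows(
  commands=[
    [[-45,17,0,0,0.4],[-45,17,0,0,0.4],[-45,17,0,0,0.4],[-45,17,0,0,0.4],[-45,17,0,0,0.4],[-45,17,0,0,0.4],[-45,17,0,0,0.4],[-45,17,0,0,0.4],[-45,17,0,0,0.4],[-45,17,0,0,0.4]],
  ],
  newtons=25,
)

```text
clock: 1.35
ee_pos: [0.563, -0.3054, 0.187]
eef_rot: [[-0.958, -0.287, 0.0], [-0.287, 0.958, -0.0], [-0.0, -0.0, -1.0]]
contact_force: [0.3, -1.5, -0.2]
opening: 0.404
gripper_force: 0.0
```

>>> send_rows(
  commands=[
    [[-37,11,0,0,0.4],[-38,10,0,0,0.4],[0,0,0,-8.4,0.4],[0,0,0,-8.4,0.4],[0,0,0,-8.4,0.4],[0,0,0,-8.4,0.4],[0,0,0,-8.4,0.4],[0,0,0,-8,0.4],[0,0,0,0,0.4],[0,0,0,0,0.4]],
  ],
)

```text
clock: 2.35
ee_pos: [0.6273, -0.2652, 0.1866]
eef_rot: [[-0.399, -0.917, -0.0], [-0.917, 0.399, 0.0], [-0.0, 0.0, -1.0]]
contact_force: [0.2, -0.7, 1.2]
opening: 0.397
gripper_force: 0.0
```

```bash
cat >> h.py <<'E'
def go(x,y,z,head=None):
    s=r.sense();R=np.array(s["eef_rot"]);p=np.array(s["ee_pos"]);hd=np.degrees(np.arctan2(R[1,0],R[0,0]))
    print("t",round(s["clock"],2),"pos",np.round(p,4),"head",round(hd,2),"q6",round(s["joint_positions"][5],1),"delta tool mm",np.round(R.T@(np.array([x,y,z])-p)*1000,1),"turn",None if head is None else round(hd-head,1))
def cap(f,lo,hi,z=.0085):
    h=cv2.cvtColor(f["im"],cv2.COLOR_BGR2HSV);m=cv2.inRange(h,np.array(lo),np.array(hi))
    n,l,st,c=cv2.connectedComponentsWithStats(m)
    for i in np.argsort(-st[1:,4])[:3]+1:
        v,u=np.nonzero(l==i);P=np.array([onz(f,*q,z)[:2] for q in zip(u,v)]);c=P.mean(0)
        w=np.linalg.svd(P-c,full_matrices=False)[2][0];t=(P-c)@w;n_=(P-c)@np.array([-w[1],w[0]])
        print(len(P),(u.mean(),v.mean()),"c",np.round(c,4),"head",np.degrees(np.arctan2(w[1],w[0])),"ends",c+w*t.min(),c+w*t.max(),"L,W",np.ptp(t),np.ptp(n_))
BL=((100,120,60),(125,255,255));OR=((5,150,90),(20,255,255))
E
python3 - <<'E'
from h import *
f=grab("wrist","w1.png");cap(f,*OR);go(.6266,-.2665,.0055,-113);print(r.sense()["joint_positions"])
E
```

```text
135 (np.float64(319.0814814814815), np.float64(180.88148148148147)) c [ 0.6312 -0.2595] head 66.89457061068006 ends [ 0.62441288 -0.27549694] [ 0.6382753  -0.24300548] L,W 0.035325079509545554 0.005140462396803691
t 2.4 pos [ 0.6273 -0.2652  0.1867] head -113.48 q6 -14.1 delta tool mm [1.500e+00 1.000e-01 1.812e+02] turn -0.5
[-9.34961029e+00  2.75911405e+01  9.31261508e+00 -3.32838865e-03
 -7.17307646e+01 -1.41328317e+01]
```

View pics/w1.png

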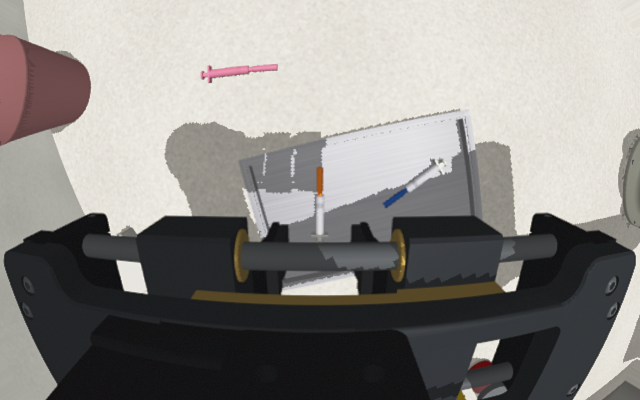

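The wrist view shows the orange cap at (319,181), in line with the tool x and between the fingers. The blue cap is at (395,197).

>>> send_rows(
  commands=[
    [[1,-1,30,0,0.35],[0,0,30,0,0.35],[0,0,30,0,0.35],[0,0,30,0,0.35],[0,0,25,0,0.35],[0,0,15,0,0.35],[0,0,10,0,0.35],[0,0,7,0,0.35],[0,0,3,0,0.35],[0,0,0,0,0.35]],
  ],
)

```text
clock: 3.4
ee_pos: [0.6284, -0.2666, 0.0072]
eef_rot: [[-0.396, -0.918, 0.001], [-0.918, 0.396, -0.0], [-0.0, -0.001, -1.0]]
contact_force: [0.1, 1.1, 0.1]
opening: 0.352
gripper_force: 0.0
```

>>> send_rows(
  commands=[
    [[0,0,1,0,0.35],[0,0,0,0,0],[0,0,0,0,0],[0,0,0,0,0],[0,0,0,0,0],[0,0,0,0,0],[0,0,0,0,0],[0,0,-5,0,0],[0,0,-15,0,0],[0,0,-20,0,0]],
  ],
  newtons=25,
)

```text
clock: 4.4
ee_pos: [0.6275, -0.2665, 0.0462]
eef_rot: [[-0.396, -0.918, -0.002], [-0.918, 0.396, 0.0], [0.0, 0.002, -1.0]]
contact_force: [-0.3, 0.2, 0.3]
opening: 0.005
gripper_force: 0.0
```

>>> send_rows(
  commands=[
    [[0,0,-30,0,0.35],[0,0,-35,0,0.35],[0,0,-35,0,0.35],[0,0,-35,0,0.35],[0,0,-10,0,0.35],[0,0,0,0,0.35],[0,0,0,0,0.35],[0,0,0,0,0.35],[0,0,0,0,0.35],[0,0,0,0,0.35]],
  ],
)

```text
clock: 5.4
ee_pos: [0.6275, -0.2664, 0.1895]
eef_rot: [[-0.396, -0.918, -0.002], [-0.918, 0.396, 0.0], [0.0, 0.002, -1.0]]
contact_force: [-0.3, -0.1, 0.7]
opening: 0.349
gripper_force: 0.0
```

```bash
python3 - <<'E'
from h import *
f=grab("wrist","w2.png");cap(f,*OR);go(.6266,-.2665,.0055,-113)
a=grab("scene");cap(a,*OR);b=grab("side");cap(b,*OR)
cv2.imwrite("pics/c4.png",np.hstack([cv2.resize(f["im"][140:260,240:400],None,fx=2.5,fy=2.5),cv2.resize(a["im"][230:350,260:400],None,fx=2.5,fy=2.5)]))
E
```

```text
133 (np.float64(319.89473684210526), np.float64(181.10526315789474)) c [ 0.6305 -0.2595] head 65.89863915453081 ends [ 0.62370036 -0.27464928] [ 0.63773445 -0.24327768] L,W 0.0343676167851522 0.005344101058517436
t 5.45 pos [ 0.6277 -0.2665  0.1897] head -113.34 q6 -13.9 delta tool mm [  0.4   0.6 184.2] turn -0.3
6 (np.float64(344.8333333333333), np.float64(289.8333333333333)) c [ 0.6344 -0.2432] head -145.62283426992462 ends [ 0.63730769 -0.24113741] [ 0.62988465 -0.24621572] L,W 0.008993926213122526 0.0034015506792987125
5 (np.float64(340.0), np.float64(103.0)) c [0.6046 0.3926] head 3.867407201090038 ends [0.59827849 0.39218949] [0.61088445 0.39304167] L,W 0.012634737085264757 2.788251071648431e-16
1 (np.float64(333.0), np.float64(112.0)) c [0.584  0.3514] head 0.0 ends [0.58399486 0.35137917] [0.58399486 0.35137917] L,W 0.0 0.0
105 (np.float64(248.0952380952381), np.float64(251.34285714285716)) c [0.7305 0.1463] head 172.41315757535608 ends [0.80297619 0.13662147] [0.66070015 0.1555719 ] L,W 0.14353253922415146 0.08759929169518244
97 (np.float64(241.89690721649484), np.float64(206.1237113402062)) c [0.8836 0.0077] head -142.78275129318297 ends [0.90416357 0.02337179] [ 0.86550246 -0.00599194] L,W 0.04854801682366563 0.04478602360958507
14 (np.float64(339.35714285714283), np.float64(190.42857142857142)) c [ 0.6309 -0.2605] head 63.60025987860867 ends [ 0.62376277 -0.27487442] [ 0.63776839 -0.24665995] L,W 0.03149942243024914 0.007490319306029475
```

View pics/c4.png

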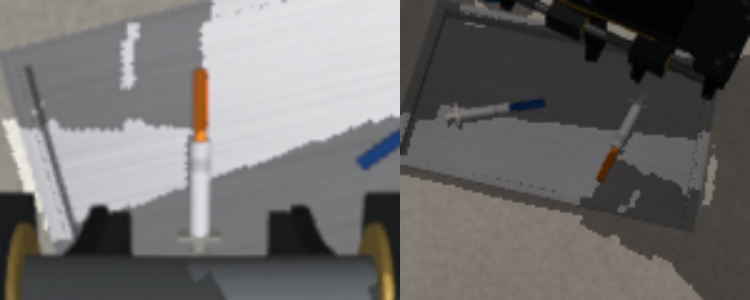

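The picture shows the syringe still in place, its orange cap at about (320,181) in the wrist view. I likely lifted before the slow fingers had closed. I'll repeat with a longer close and check before lifting.

>>> send_rows(
  commands=[
    [[1,0,35,0,0.25],[0,0,35,0,0.25],[0,0,35,0,0.25],[0,0,30,0,0.25],[0,0,20,0,0.25],[0,0,15,0,0.25],[0,0,7,0,0.25],[0,0,4,0,0.25],[0,0,3,0,0.25],[0,0,0,0,0.25]],
  ],
)

```text
clock: 6.55
ee_pos: [0.628, -0.2675, 0.0074]
eef_rot: [[-0.396, -0.918, 0.001], [-0.918, 0.396, -0.0], [-0.0, -0.001, -1.0]]
contact_force: [0.1, 0.6, 0.4]
opening: 0.252
gripper_force: 0.0
```

>>> send_rows(
  commands=[
    [[0,0,0,0,0],[0,0,0,0,0],[0,0,0,0,0],[0,0,0,0,0],[0,0,0,0,0],[0,0,0,0,0],[0,0,0,0,0],[0,0,0,0,0],[0,0,0,0,0],[0,0,0,0,0]],
  ],
  newtons=25,
)

```text
clock: 7.55
ee_pos: [0.6275, -0.2675, 0.0067]
eef_rot: [[-0.396, -0.918, -0.0], [-0.918, 0.396, -0.0], [0.0, 0.0, -1.0]]
contact_force: [0.1, -0.7, 0.1]
opening: 0.009
gripper_force: 0.0
```

```bash
python3 - <<'E'
from h import *
f=grab("wrist","w3.png");cap(f,*OR);a=grab("scene","s3.png");b=grab("side","d3.png");cap(b,*OR);go(.628,-.267,.0055)
print(proj(f,r.sense()["ee_pos"]),proj(a,r.sense()["ee_pos"]))
A=lambda g,c,k,s:cv2.resize(g["im"][c[1]-k:c[1]+k,c[0]-k:c[0]+k],(s,s))
cv2.imwrite("pics/c5.png",np.hstack([A(f,(320,220),60,400),A(a,(342,295),30,400)]))
E
```

```text
155 (np.float64(321.7483870967742), np.float64(217.03225806451613)) c [ 0.6256 -0.2708] head 65.09883402454955 ends [ 0.62348695 -0.27525408] [ 0.62765808 -0.26626864] L,W 0.009906384385689797 0.006889821571871643
1 (np.float64(302.0), np.float64(274.0)) c [ 0.6553 -0.237 ] head 0.0 ends [ 0.65531067 -0.23702302] [ 0.65531067 -0.23702302] L,W 0.0 0.0
94 (np.float64(241.8404255319149), np.float64(206.04255319148936)) c [0.884  0.0076] head -141.96884009978666 ends [0.90411719 0.0232708 ] [ 0.86627266 -0.00632975] L,W 0.04804582473557657 0.044788777931725435
62 (np.float64(256.3225806451613), np.float64(257.3709677419355)) c [0.6916 0.1492] head 101.56710942824873 ends [0.70328838 0.09214818] [0.68131002 0.19953133] L,W 0.10960925500292151 0.10677183395602499
33 (np.float64(232.36363636363637), np.float64(243.54545454545453)) c [0.7947 0.1522] head 102.9324615856269 ends [0.80523489 0.10640812] [0.78572115 0.19138828] L,W 0.08719182391831537 0.0434588614218927
t 7.7 pos [ 0.6275 -0.2675  0.0068] head -113.34 q6 -13.8 delta tool mm [-0.6 -0.3  1.3] turn None
(np.float64(320.98779816269933), np.float64(221.66177470514003)) (np.float64(341.6806698174847), np.float64(299.4697766609088))
```

View pics/c5.png

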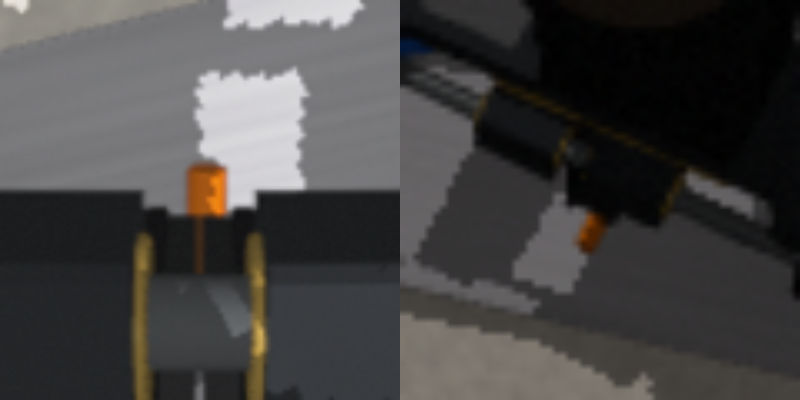

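The crop shows the orange cap end sticking out past the shut pads, with a slit of orange below them. The pads closed over the top of the cap, so I need to go lower.

>>> send_rows(
  commands=[
    [[0,0,0,0,0.25],[0,0,0,0,0.25],[0,0,0,0,0.25],[0,0,0,0,0.25],[0,0,0,0,0.25],[0,0,1,0,0.25],[0,0,1,0,0.25],[0,0,1,0,0.25],[0,0,0,0,0.25],[0,0,0,0,0.25]],
  ],
)

```text
clock: 8.7
ee_pos: [0.6275, -0.2674, 0.0037]
eef_rot: [[-0.396, -0.918, -0.0], [-0.918, 0.396, 0.0], [0.0, 0.0, -1.0]]
contact_force: [0.4, -0.2, -0.4]
opening: 0.251
gripper_force: 0.0
```

>>> send_rows(
  commands=[
    [[0,0,0,0,0],[0,0,0,0,0],[0,0,0,0,0],[0,0,0,0,0],[0,0,0,0,0],[0,0,0,0,0],[0,0,0,0,0],[0,0,0,0,0],[0,0,0,0,0],[0,0,0,0,0]],
  ],
  newtons=25,
)

```text
clock: 9.7
ee_pos: [0.6275, -0.2674, 0.0038]
eef_rot: [[-0.396, -0.918, -0.0], [-0.918, 0.396, 0.0], [-0.0, 0.0, -1.0]]
contact_force: [0.1, -0.6, 0.4]
opening: 0.003
gripper_force: 0.0
```

>>> send_rows(
  commands=[
    [[0,0,0,0,0.25],[0,0,0,0,0.25],[0,0,0,0,0.25],[0,0,0,0,0.25],[0,0,0,0,0.25],[0,0,1,0,0.25],[0,0,1,0,0.25],[0,0,1,0,0.25],[0,0,0,0,0.25],[0,0,0,0,0.25]],
  ],
)

```text
clock: 10.7
ee_pos: [0.6275, -0.2675, 0.0006]
eef_rot: [[-0.396, -0.918, -0.0], [-0.918, 0.396, 0.0], [0.0, 0.0, -1.0]]
contact_force: [0.1, 0.1, -0.4]
opening: 0.248
gripper_force: 0.0
```

>>> send_rows(
  commands=[
    [[0,0,1,0,0.25],[0,0,1,0,0.25],[0,0,1,0,0.25],[0,0,0,0,0],[0,0,0,0,0],[0,0,0,0,0],[0,0,0,0,0],[0,0,0,0,0],[0,0,0,0,0],[0,0,0,0,0]],
  ],
)

```text
clock: 11.7
ee_pos: [0.6276, -0.2674, -0.0022]
eef_rot: [[-0.396, -0.918, 0.0], [-0.918, 0.396, 0.0], [-0.0, -0.0, -1.0]]
contact_force: [-0.7, 0.4, -0.3]
opening: 0.005
gripper_force: 0.0
```

>>> send_rows(
  commands=[
    [[0,0,0,0,0.25],[0,0,0,0,0.25],[0,0,0,0,0.25],[0,0,0,0,0.25],[0,0,1,0,0.25],[0,0,1,0,0.25],[0,0,1,0,0.25],[0,0,1,0,0.25],[0,0,0,0,0.25],[0,0,0,0,0.25]],
  ],
)

```text
clock: 12.7
ee_pos: [0.6275, -0.2675, -0.0063]
eef_rot: [[-0.396, -0.918, -0.0], [-0.918, 0.396, -0.0], [0.0, 0.0, -1.0]]
contact_force: [0.3, 0.3, -0.4]
opening: 0.251
gripper_force: 0.0
```

```bash
python3 - <<'E'
from h import *
f=grab("wrist","w4.png");cap(f,*OR);a=grab("scene","s4.png");b=grab("side","d4.png");go(.628,-.267,.0055)
A=lambda g,c,k,s:cv2.resize(g["im"][c[1]-k:c[1]+k,c[0]-k:c[0]+k],(s,s),interpolation=2)
cv2.imwrite("pics/c6.png",np.hstack([A(f,(320,230),70,390),A(b,(340,190),35,390)]))
E
```

```text
324 (np.float64(321.50308641975306), np.float64(228.73765432098764)) c [ 0.6272 -0.2676] head 66.41519225309618 ends [ 0.62354225 -0.27592088] [ 0.63076908 -0.25936737] L,W 0.018062271971791943 0.007011421066057488
t 12.85 pos [ 0.6276 -0.2675 -0.0062] head -113.34 q6 -13.8 delta tool mm [ -0.6  -0.2 -11.7] turn None
```

>>> send_rows(
  commands=[
    [[0,0,1,0,0.25],[0,0,1,0,0.25],[0,0,1,0,0.25],[0,0,0,0,0],[0,0,0,0,0],[0,0,0,0,0],[0,0,0,0,0],[0,0,0,0,0],[0,0,0,0,0],[0,0,0,0,0]],
  ],
)

```text
clock: 13.85
ee_pos: [0.6275, -0.2674, -0.0092]
eef_rot: [[-0.396, -0.918, 0.0], [-0.918, 0.396, 0.0], [-0.0, -0.0, -1.0]]
contact_force: [-0.5, 0.7, -0.1]
opening: 0.003
gripper_force: 0.0
```

```bash
python3 - <<'E'
from h import *
f=grab("wrist","w5.png");s=r.sense();R=s["eef_rot"];p=s["ee_pos"]
for d in(0,5,10,15,20,25,30):print(d,[np.round(proj(f,p+R@np.array([x,0,-d])/1000),1).tolist() for x in(.0,9.5)])
for n in("w3.png","w5.png"):
    g=cv2.imread("pics/"+n);print(n);[print(v,g[v,[305,312,318,321,324,330,338]].tolist()) for v in range(204,248,3)]
E
```

```text
0 [[321.0, 221.6], [321.0, 208.1]]
5 [[321.0, 224.1], [321.0, 210.2]]
10 [[321.1, 226.6], [321.1, 212.5]]
15 [[321.1, 229.2], [321.1, 214.8]]
20 [[321.2, 232.0], [321.2, 217.3]]
25 [[321.2, 234.9], [321.2, 219.8]]
30 [[321.3, 238.0], [321.3, 222.6]]
w3.png
204 [[122, 120, 120], [125, 122, 122], [127, 125, 125], [219, 217, 217], [217, 215, 215], [214, 210, 211], [214, 210, 211]]
207 [[127, 125, 125], [126, 124, 124], [123, 120, 121], [148, 145, 145], [177, 173, 174], [215, 211, 212], [215, 211, 212]]
210 [[123, 120, 120], [124, 122, 122], [27, 64, 118], [22, 61, 113], [22, 61, 117], [214, 208, 210], [213, 209, 210]]
213 [[125, 122, 122], [124, 121, 121], [18, 79, 152], [20, 87, 165], [19, 126, 230], [215, 211, 212], [213, 209, 210]]
216 [[123, 120, 120], [123, 120, 121], [16, 80, 152], [20, 86, 164], [21, 106, 206], [212, 207, 208], [195, 190, 191]]
219 [[125, 122, 122], [123, 120, 120], [17, 80, 153], [21, 88, 169], [21, 127, 232], [215, 211, 211], [24, 23, 23]]
222 [[59, 57, 58], [124, 122, 122], [13, 79, 154], [22, 86, 165], [22, 132, 237], [114, 111, 111], [27, 26, 24]]
225 [[21, 
[... 1792 characters left out ...]
 26, 25], [27, 33, 43], [25, 30, 35], [26, 26, 24], [18, 17, 17], [30, 30, 27]]
231 [[28, 46, 54], [26, 25, 24], [26, 33, 43], [25, 29, 35], [26, 25, 24], [22, 20, 20], [34, 53, 60]]
234 [[35, 64, 76], [25, 25, 24], [23, 31, 42], [28, 30, 37], [25, 26, 24], [22, 20, 20], [38, 62, 72]]
237 [[34, 62, 73], [24, 24, 23], [25, 32, 43], [25, 27, 34], [26, 27, 25], [20, 20, 18], [41, 73, 87]]
240 [[32, 57, 68], [25, 23, 23], [24, 32, 43], [24, 28, 34], [25, 25, 24], [24, 23, 22], [46, 91, 110]]
243 [[45, 50, 52], [48, 46, 44], [48, 47, 46], [48, 47, 45], [49, 49, 47], [47, 46, 44], [47, 94, 114]]
246 [[55, 57, 56], [57, 55, 53], [70, 68, 65], [69, 67, 65], [70, 67, 66], [68, 66, 64], [47, 95, 116]]
```

```bash
python3 - <<'E'
from h import *
f=grab("wrist")
def mk(pos):
    T=np.eye(4);T[:3,:3]=r.sense()["eef_rot"];T[:3,3]=pos;g=dict(f);g["pose"]=T@np.array(f["tool_from_camera"]);return g
V={"w2":(.6277,-.2665,.1897),"w3":(.6275,-.2675,.0068),"w4":(.6276,-.2675,-.0062),"w5":(.6275,-.2674,-.0092)}
o={}
for n,p in V.items():
    im=cv2.imread(f"pics/{n}.png");m=cv2.inRange(cv2.cvtColor(im,cv2.COLOR_BGR2HSV),np.array(OR[0]),np.array(OR[1]))
    k,l,st,c=cv2.connectedComponentsWithStats(m);i=1+np.argmax(st[1:,4]);x,y,w,h,a=st[i];o[n]=(x+w/2-.5,y-.5);print(n,o[n],w,h)
for a,b in(("w2","w3"),("w2","w4"),("w2","w5"),("w3","w5")):print(a,b,tri(mk(V[a]),o[a],mk(V[b]),o[b]))
E
```

```text
w2 (np.float64(320.0), np.float64(167.5)) 5 28
w3 (np.float64(322.0), np.float64(209.5)) 11 15
w4 (np.float64(321.5), np.float64(214.5)) 12 28
w5 (np.float64(321.5), np.float64(216.5)) 12 8
w2 w3 (array([ 0.62399236, -0.2747886 ,  0.00534801]), np.float64(0.0006666057782817184))
w2 w4 (array([ 0.62441026, -0.27443616,  0.00217564]), np.float64(0.00016118249978962614))
w2 w5 (array([ 0.6242125 , -0.27478983,  0.00485458]), np.float64(0.00025816288089150957))
w3 w5 (array([ 0.62398161, -0.27446715,  0.00424467]), np.float64(0.000413105474963481))
```

View pics/c6.png

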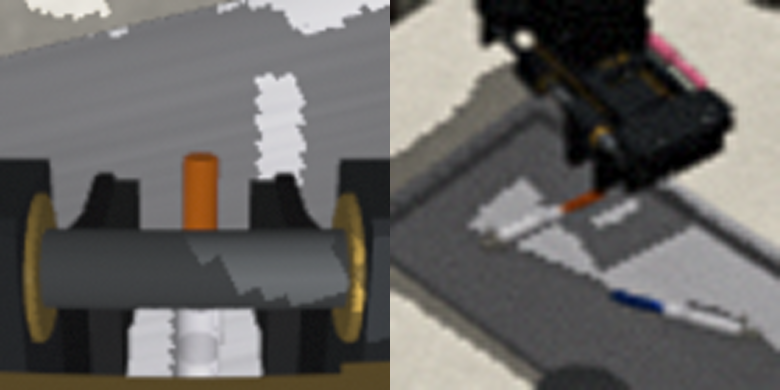

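The c6 view shows the fingers straddling the orange cap at (321,228). Their visible tips are about 30 mm short of the nominal TCP (finger gap 39 px at 22 mm opening puts them 171 mm from the camera). The real tips sit higher than I assumed, so I'll feel downward.

>>> send_rows(
  commands=[
    [[0,0,0,0,0.25],[0,0,0,0,0.25],[0,0,0,0,0.25],[0,0,0,0,0.25],[0,0,2,0,0.25],[0,0,2,0,0.25],[0,0,2,0,0.25],[0,0,2,0,0.25],[0,0,1,0,0.25],[0,0,0,0,0.25]],
  ],
)

```text
clock: 14.95
ee_pos: [0.6274, -0.2674, -0.0185]
eef_rot: [[-0.396, -0.918, -0.0], [-0.918, 0.396, 0.0], [0.0, 0.0, -1.0]]
contact_force: [0.7, 0.8, -0.2]
opening: 0.247
gripper_force: 0.0
```

>>> send_rows(
  commands=[
    [[0,0,1,0,0.25],[0,0,1,0,0.25],[0,0,1,0,0.25],[0,0,1,0,0],[0,0,0,0,0],[0,0,0,0,0],[0,0,0,0,0],[0,0,0,0,0],[0,0,0,0,0],[0,0,0,0,0]],
  ],
)

```text
clock: 15.95
ee_pos: [0.6275, -0.2674, -0.0222]
eef_rot: [[-0.396, -0.918, 0.0], [-0.918, 0.396, 0.0], [-0.0, -0.0, -1.0]]
contact_force: [-0.1, -0.1, -0.2]
opening: 0.005
gripper_force: 0.0
```

>>> send_rows(
  commands=[
    [[0,0,0,0,0.2],[0,0,0,0,0.2],[0,0,0,0,0.2],[0,0,0,0,0.2],[0,0,1,0,0.2],[0,0,1,0,0.2],[0,0,1,0,0.2],[0,0,1,0,0.2],[0,0,1,0,0.2],[0,0,0,0,0.2]],
  ],
)

```text
clock: 16.95
ee_pos: [0.6274, -0.2674, -0.0275]
eef_rot: [[-0.396, -0.918, -0.0], [-0.918, 0.396, 0.0], [0.0, 0.0, -1.0]]
contact_force: [0.9, 0.6, 0.4]
opening: 0.198
gripper_force: 0.0
```

```bash
python3 - <<'E'
from h import *
f=grab("wrist","w6.png");cap(f,*OR);s=r.sense();print(s["ee_pos"],s["contact_force"],s["opening"],s["joint_positions"])
m=(f["im"].max(2)<60)[214:250:2,270:372:2]
for row in m:print("".join("#" if q else "." for q in row))
E
```

```text
206 (np.float64(321.88349514563106), np.float64(234.40291262135923)) c [ 0.6253 -0.2715] head 67.24038716856624 ends [ 0.623387   -0.27609694] [ 0.62710627 -0.26723165] L,W 0.009613865970182267 0.0067646078761504184
149 (np.float64(321.08053691275165), np.float64(277.3489932885906)) c [ 0.6365 -0.2465] head 65.33848947197926 ends [ 0.63469692 -0.25049309] [ 0.63873131 -0.24170616] L,W 0.009668841119927489 0.007067762053390245
[ 0.62747661 -0.26742215 -0.02738484] [ 0.48788654 -0.17530797 -0.58455145] 0.1992234476592248 [-9.53407529e+00  3.87369458e+01 -4.02054194e+00 -7.37435638e-04
 -4.72556570e+01 -1.38025259e+01]
...................................................
...................................................
###.............................................###
###.............................................###
###.......##...........................#........###
###......####........................####.......###
###......########................########.......###
###......########................#########......###
..#.....#########................#########........#
........#########................#########........#
........#########................#########.........
.......##########................##########........
.......##########................###########.......
......###########................###########.......
..##.############................############.##...
..##############################################...
..###################..........................#...
....................#..............................
```

>>> send_rows(
  commands=[
    [[0,0,0,0,0],[0,0,0,0,0],[0,0,0,0,0],[0,0,0,0,0],[0,0,0,0,0],[0,0,0,0,0],[0,0,0,0,0],[0,0,0,0,0],[0,0,0,0,0],[0,0,0,0,0]],
  ],
)

```text
clock: 18.0
ee_pos: [0.6276, -0.2675, -0.0272]
eef_rot: [[-0.396, -0.918, 0.0], [-0.918, 0.396, -0.0], [0.0, -0.0, -1.0]]
contact_force: [-0.5, -0.2, 0.0]
opening: 0.075
gripper_force: 25.0
```

>>> send_rows(
  commands=[
    [[0,0,0,0,0.16],[0,0,0,0,0.16],[0,0,2,0,0.16],[0,0,2,0,0.16],[0,0,1,0,0.16],[0,0,0,0,0],[0,0,0,0,0],[0,0,0,0,0],[0,0,0,0,0],[0,0,0,0,0]],
  ],
)

```text
clock: 19.0
ee_pos: [0.6276, -0.2675, -0.0322]
eef_rot: [[-0.396, -0.918, 0.0], [-0.918, 0.396, -0.0], [-0.0, -0.0, -1.0]]
contact_force: [0.3, -0.5, 0.5]
opening: 0.078
gripper_force: 25.1
```

>>> send_rows(
  commands=[
    [[0,0,-5,0,0],[0,0,-20,0,0],[0,0,-40,0,0],[0,0,-45,0,0],[0,0,-40,0,0],[-5,31,0,0,0],[-5,31,0,0,0],[-5,31,0,0,0],[-5,31,0,0,0],[0,0,0,0,0]],
  ],
)

```text
clock: 20.0
ee_pos: [0.5179, -0.1984, 0.1183]
eef_rot: [[-0.396, -0.918, -0.002], [-0.918, 0.396, 0.001], [-0.0, 0.002, -1.0]]
contact_force: [1.0, -0.8, 0.8]
opening: 0.079
gripper_force: 25.0
```

```bash
python3 - <<'E'
from h import *
f=grab("wrist","w7.png");go(.52,.147,.118,171.5);s=r.sense();print(s["opening"],s["gripper_force"])
m=cv2.inRange(cv2.cvtColor(f["im"],cv2.COLOR_BGR2HSV),np.array(OR[0]),np.array(OR[1]))
k,l,st,c=cv2.connectedComponentsWithStats(m);print(st[np.argsort(-st[:,4])][1:4])
E
```

```text
t 20.05 pos [ 0.5204 -0.1994  0.1187] head -113.28 q6 -19.0 delta tool mm [-318.   137.2    0.7] turn -284.8
0.0796178877038436 24.999879598617554
[[313 271  14  19 207]
 [313 229  13  14 171]]
```

>>> send_rows(
  commands=[
    [[0,0,0,8.4,0],[0,0,0,8.4,0],[0,0,0,8.4,0],[0,0,0,8.4,0],[0,0,0,8.4,0],[0,0,0,8.4,0],[0,0,0,8.4,0],[0,0,0,8.4,0],[0,0,0,8,0],[0,0,0,0,0]],
  ],
)

```text
clock: 21.05
ee_pos: [0.5226, -0.2005, 0.1178]
eef_rot: [[-0.989, 0.149, 0.001], [0.149, 0.989, -0.0], [-0.001, -0.0, -1.0]]
contact_force: [0.1, 0.3, 0.3]
opening: 0.082
gripper_force: 25.0
```

>>> send_rows(
  commands=[
    [[3,25,0,0,0],[6,40,0,0,0],[6,40,0,0,0],[6,40,0,0,0],[6,40,0,0,0],[6,40,0,0,0],[6,40,0,0,0],[6,40,0,0,0],[5,30,0,0,0],[0,0,0,0,0]],
  ],
)

```text
clock: 22.05
ee_pos: [0.523, 0.1422, 0.118]
eef_rot: [[-0.99, 0.141, 0.002], [0.141, 0.99, 0.001], [-0.002, 0.001, -1.0]]
contact_force: [0.1, -0.6, -0.7]
opening: 0.077
gripper_force: 25.0
```

```bash
python3 - <<'E'
from h import *
f=grab("wrist","w8.png");go(.58,.148,.112,171.5);s=r.sense();print(s["opening"],s["gripper_force"],s["contact_force"])
h=cv2.cvtColor(f["im"],cv2.COLOR_BGR2HSV)
Y=cv2.inRange(h,(22,120,60),(35,255,255));Rd=cv2.inRange(h,(0,160,60),(4,255,255))|cv2.inRange(h,(176,160,60),(180,255,255));O=cv2.inRange(h,*[np.array(q) for q in OR])
for n,m in(("Y",Y),("R",Rd),("O",O)):
    k,l,st,c=cv2.connectedComponentsWithStats(m);print(n,st[np.argsort(-st[:,4])][1:4].tolist())
dn=cv2.resize(f["im"],(107,67),interpolation=cv2.INTER_AREA);hh=cv2.cvtColor(dn,cv2.COLOR_BGR2HSV)
for v in range(20,67):print("".join("Y" if 22<=a<=35 and s>120 and b>50 else "R" if (a<5 or a>175) and s>150 and b>50 else "O" if a<21 and s>150 and b>80 else "#" if b<60 else "+" if b<150 else "." for a,s,b in hh[v].tolist()))
E
```

```text
t 22.1 pos [0.5225 0.1405 0.1178] head 171.79 q6 -130.5 delta tool mm [-55.8  15.6   5.8] turn 0.3
0.07947301472747878 24.999673068523407 [ 0.08777095 -0.54593319  0.38467523]
Y [[451, 260, 73, 39, 2092], [462, 339, 38, 33, 769], [434, 216, 57, 24, 688]]
R [[592, 188, 32, 39, 885], [430, 345, 39, 32, 810], [341, 128, 18, 28, 84]]
O [[312, 271, 15, 19, 224], [313, 228, 13, 15, 180], [461, 344, 10, 28, 31]]
..................................++++++.+..+++...+++..+..................................................+
...................................++.+.....+++...++.++....++++++++........................................
.....................................+..+.+++.+.....+++..+++++++++++.......................................
.......................................+.++.++.+.++.+++++++++++++++++......................................
........................................++++++++.++.++++++++++++++++++....................................+
..........................................++++...+.+++++++++++++++++++....................................+
...........................................
[... 3684 characters left out ...]
#################+RRRROYYYYY################+.......
........+++#############################################################RRRRROYYYY#################........
........+###############################################################RRRRR+######+#############+........
.........+######################################################################++++##############++.......
......++++################################################################++++++YY..+###########+++++......
.....++++###############################################################++++YYYYYY+.+##########++..+++.....
....++++################################################################++++YYYYYY#############+...+++.....
```

```bash
python3 - <<'E'
from h import *
f=grab("wrist");im=cv2.cvtColor(f["im"],cv2.COLOR_BGR2HSV)
C=np.array([.6455,.187]);X=np.array([.987,-.162]);Y=np.array([.162,.987])
B=lambda p:np.round([(p[:2]-C)@X*1000,(p[:2]-C)@Y*1000],1).tolist()
for v in(350,358,366,374):
    row=im[v];red=[u for u in range(420,480) if (row[u,0]<5 or row[u,0]>175) and row[u,1]>150 and row[u,2]>50]
    print(v,red[0],red[-1],"trail",B(onz(f,red[-1]+.5,v,.144)))
for u in(300,440,460,470):
    col=im[:,u];y=[v for v in range(200,260) if 22<=col[v,0]<=35 and col[v,1]>120 and col[v,2]>50]
    if y:print(u,y[0],"front edge",B(onz(f,u,y[0]-.5,.148)))
E
```

```text
350 438 469 trail [-11.6, 55.6]
358 435 466 trail [-2.6, 55.4]
366 433 463 trail [6.8, 55.4]
374 430 444 trail [13.5, 39.4]
300 217 front edge [-125.1, -78.1]
440 216 front edge [-126.8, 5.0]
460 216 front edge [-126.8, 18.7]
470 220 front edge [-124.2, 26.3]
```

>>> send_rows(
  commands=[
    [[-10,4,0,0,0],[-10,4,0,0,0],[-10,4,0,0,0],[-8,4,0,0,0],[-6,0,2,0,0],[-4,0,2,0,0],[-3,0,2,0,0],[-2,0,2,0,0],[-2,0,2,0,0],[0,0,0,0,0]],
  ],
)

```text
clock: 23.15
ee_pos: [0.5733, 0.1468, 0.112]
eef_rot: [[-0.989, 0.147, -0.009], [0.147, 0.989, -0.001], [0.009, -0.002, -1.0]]
contact_force: [-21.9, 6.4, 27.3]
opening: 0.079
gripper_force: 38.7
```

>>> send_rows(
  commands=[
    [[0,0,-6,0,0],[0,0,-8,0,0],[0,0,-8,0,0],[0,0,0,0,0],[0,0,0,0,0],[0,0,0,0,0],[0,0,0,0,0],[0,0,0,0,0],[0,0,0,0,0],[0,0,0,0,0]],
  ],
)

```text
clock: 24.15
ee_pos: [0.5786, 0.1464, 0.1296]
eef_rot: [[-0.989, 0.149, -0.0], [0.149, 0.989, -0.0], [0.0, -0.0, -1.0]]
contact_force: [-0.7, 0.1, 0.3]
opening: 0.08
gripper_force: 25.0
```

```bash
python3 - <<'E'
from h import *
f=grab("wrist","w9.png");go(.5843,.1473,.115,171.5);s=r.sense();print(s["opening"],s["gripper_force"],s["contact_force"])
C=np.array([.6455,.187]);X=np.array([.987,-.162]);p=s["ee_pos"][:2];print("bin",(p-C)@X,(p-C)@np.array([.162,.987]))
m=cv2.inRange(cv2.cvtColor(f["im"],cv2.COLOR_BGR2HSV),np.array(OR[0]),np.array(OR[1]))
k,l,st,c=cv2.connectedComponentsWithStats(m);print(st[np.argsort(-st[:,4])][1:4].tolist())
dn=cv2.resize(f["im"],(128,80),interpolation=cv2.INTER_AREA);hh=cv2.cvtColor(dn,cv2.COLOR_BGR2HSV)
for v in range(36,68):print("".join("Y" if 22<=a<=35 and s>120 and b>50 else "R" if (a<5 or a>175) and s>150 and b>50 else "O" if a<21 and s>150 and b>80 else "#" if b<60 else "+" if b<150 else "." for a,s,b in hh[v,24:110].tolist()))
E
```

```text
t 24.2 pos [0.5787 0.1464 0.1297] head 171.46 q6 -128.3 delta tool mm [-5.4  1.7 14.7] turn -0.0
0.07794438063518237 24.999673068523407 [-0.16547383 -0.22081701 -0.35855773]
bin -0.05938905122465259 -0.05092088302566939
[[312, 271, 15, 19, 218], [313, 228, 13, 15, 173], [445, 223, 32, 16, 56]]
+++++++....................YYYYYYYYYYYYYYYYYYYYYYYYYYYYYYYYYYYYYYYYYYYYYYYYYYYYY......
..++++....................YYYYYYYYYYYYYYYYYYYYYYYYYYYYYYYYYYYYYYYYYYYYYYYYYYYYYYYY....
..........................YYYYYYYYYYYYYYYYYYYYYYYYYYYYYYYYYYYYYYYYYYYYYYYYYYYYYYYY....
..........................YYYYYYYYYYYYYYYYYYYYYYYYYYYYYYYYYYYYYYYYYYYYYYYYYYYYYYYY....
..........................YYYYYYYYYYYYYYYYYYYYYYYYYYYYYYYYYYYYYYYYYYYYYYYYYYYYYYYY....
..........................YYYYYYYYYYYYYYYYYYYYYYYYYYYYYYYYYYYYYYYYYYYYYYYYYYYYYYYY....
...................++.....YYYYYYYYYYYYYYYYYYYYYYYYYYYYYYYYYYYYYYYYYYYYYYYYYYYYYYYY....
................++++++++++YYYYYYYYYYYYYYYYYYYYYYYYYYYYYYYYYYYYYYYYYYYYYYYYYYYYYYYY+###
...............+##################YYYYYYYYYYYY##################Y.OOOOOYYYYYYYYYY.+###
..............+#######
[... 1278 characters left out ...]
####
########################+++++++++++++++++++++++++++++++###############################
######################################################################################
######################################################################################
######################################################################################
######################################################################################
######################################################################################
######################################################################################
######################################################################################
```

```bash
python3 - <<'E'
from h import *
f=grab("wrist");im=cv2.cvtColor(f["im"],cv2.COLOR_BGR2HSV)
C=np.array([.6455,.187]);X=np.array([.987,-.162]);Y=np.array([.162,.987])
B=lambda p:np.round([(p[:2]-C)@X*1000,(p[:2]-C)@Y*1000],1).tolist()
isr=((im[...,0]<12)|(im[...,0]>172))&(im[...,1]>150)&(im[...,2]>50);isy=(im[...,0]>=20)&(im[...,0]<=35)&(im[...,1]>120)&(im[...,2]>50)
for u in(445,452,459,466):
    v=[v for v in range(190,245) if isr[v,u]];print(u,v[0],"hatch -x edge",B(onz(f,u,v[0]-.5,.144)))
for v in(226,232):
    u=[u for u in range(430,500) if isr[v,u]];print(v,u[-1],"trail",B(onz(f,u[-1]+.5,v,.144)))
for v in(195,205,212):
    u=np.nonzero(isy[v,:])[0];u=u[(u>200)&(u<560)];print(v,u[0],u[-1],"y ends",B(onz(f,u[0],v,.138)),B(onz(f,u[-1],v,.138)))
for u in(300,350,400):
    v=np.nonzero(isy[150:215,u])[0]+150;print(u,v[0],v[-1],"front edge",B(onz(f,u,v[0]-.5,.148)), B(onz(f,u,v[0]-.5,.138)))
E
```

```text
Traceback (most recent call last):
IndexError: list index out of range
```

```bash
python3 - <<'E'
from h import *
f=grab("wrist");im=cv2.cvtColor(f["im"],cv2.COLOR_BGR2HSV)
C=np.array([.6455,.187]);X=np.array([.987,-.162]);Y=np.array([.162,.987])
B=lambda p:np.round([(p[:2]-C)@X*1000,(p[:2]-C)@Y*1000],1).tolist()
isr=((im[...,0]<12)|(im[...,0]>172))&(im[...,1]>150)&(im[...,2]>50);isy=(im[...,0]>=20)&(im[...,0]<=35)&(im[...,1]>120)&(im[...,2]>50)
for u in range(445,480,5):
    v=[v for v in range(190,245) if isr[v,u]]
    if v:print(u,v[0],"hatch -x edge",B(onz(f,u,v[0]-.5,.144)))
for v in range(220,240,3):
    u=[u for u in range(430,500) if isr[v,u]]
    if u:print(v,u[-1],"trail",B(onz(f,u[-1]+.5,v,.144)))
for v in(195,205,212):
    u=np.nonzero(isy[v,:])[0];u=u[(u>200)&(u<560)];print(v,u[0],u[-1],"y ends",B(onz(f,u[0],v,.138)),B(onz(f,u[-1],v,.138)))
for u in(300,350,400):
    v=np.nonzero(isy[150:215,u])[0]+150;print(u,v[0],v[-1],"front edge",B(onz(f,u,v[0]-.5,.148)))
E
```

```text
445 224 hatch -x edge [-61.3, 31.4]
450 224 hatch -x edge [-61.3, 35.1]
455 224 hatch -x edge [-61.3, 38.9]
460 224 hatch -x edge [-61.2, 42.8]
465 224 hatch -x edge [-61.2, 46.7]
470 224 hatch -x edge [-61.1, 50.7]
475 223 hatch -x edge [-61.8, 54.7]
223 476 trail [-61.4, 56.0]
226 475 trail [-59.2, 55.5]
229 475 trail [-57.0, 55.9]
232 474 trail [-54.8, 55.5]
235 474 trail [-52.6, 56.0]
238 473 trail [-50.4, 55.5]
195 250 530 y ends [-77.5, -96.7] [-80.5, 105.6]
205 251 529 y ends [-70.9, -96.3] [-72.8, 106.2]
212 252 529 y ends [-66.2, -95.8] [-67.3, 107.4]
300 164 214 front edge [-99.3, -63.9]
350 164 214 front edge [-99.8, -34.6]
400 165 214 front edge [-100.0, -4.3]
```

>>> send_rows(
  commands=[
    [[-2,1,0,0,0],[-2,1,0,0,0],[-2,1,0,0,0],[-2,1,0,0,0],[-1,0,0,0,0],[-1,0,0,0,0],[0,0,4,0,0],[0,0,4,0,0],[0,0,3,0,0],[0,0,0,0,0]],
  ],
)

```text
clock: 25.3
ee_pos: [0.5886, 0.1487, 0.1179]
eef_rot: [[-0.989, 0.149, -0.001], [0.149, 0.989, -0.001], [0.001, -0.001, -1.0]]
contact_force: [-0.1, -0.1, -0.0]
opening: 0.08
gripper_force: 25.0
```

>>> send_rows(
  commands=[
    [[-1,0,2,0,0],[-1,0,2,0,0],[0,0,1,0,0],[0,0,0,0,0.25],[0,0,0,0,0.25],[0,0,0,0,0.25],[0,0,0,0,0.25],[0,0,0,0,0.25],[0,0,0,0,0.25],[0,0,0,0,0.25]],
  ],
)

```text
clock: 26.3
ee_pos: [0.5904, 0.1485, 0.1135]
eef_rot: [[-0.989, 0.148, -0.001], [0.148, 0.989, -0.0], [0.001, -0.001, -1.0]]
contact_force: [-5.1, 0.9, 0.2]
opening: 0.251
gripper_force: 0.0
```

```bash
cat >> h.py <<'E'
def show(f,u0,u1,v0,v1,s):
    dn=cv2.resize(f["im"][v0:v1,u0:u1],None,fx=1/s,fy=1/s,interpolation=cv2.INTER_AREA);hh=cv2.cvtColor(dn,cv2.COLOR_BGR2HSV)
    for row in hh:print("".join("Y" if 21<=a<=35 and s>120 and b>40 else "R" if (a<5 or a>175) and s>150 and b>50 else "O" if a<20 and s>150 and b>70 else "B" if 100<a<125 and s>120 and b>50 else "#" if b<60 else "+" if b<130 else "." for a,s,b in row.tolist()))
E
python3 - <<'E'
from h import *
f=grab("wrist","w10.png");go(.5877,.1493,.113,171.5);a=grab("scene","s10.png");b=grab("side","d10.png")
s=r.sense();print(s["opening"],s["contact_force"])
m=cv2.inRange(cv2.cvtColor(f["im"],cv2.COLOR_BGR2HSV),np.array(OR[0]),np.array(OR[1]))
k,l,st,c=cv2.connectedComponentsWithStats(m);print(st[np.argsort(-st[:,4])][1:4].tolist())
show(f,230,400,200,300,2)
E
```

```text
t 26.35 pos [0.5904 0.1485 0.1135] head 171.49 q6 -127.8 delta tool mm [2.8 0.4 0.5] turn -0.0
0.24995900425603879 [-5.48853018  1.68637249  0.6071476 ]
[[374, 214, 112, 21, 187], [387, 158, 3, 1, 3]]
....YYYYYYYYYYYYYYYYYYYYYYYYYYYYYYYYYYYYYYYYYYYYYYYYYYYYYYYYYYYYYYYYYYYYYYYYYYYYYYYYY
....YYYYYYYYYYYYYYYYYYYYYYYYYYYYYYYYYYYYYYYYYYYYYYYYYYYYYYYYYYYYYYYYYYYYYYYYYYYYYYYYY
....YYYYYYYYYYYYYYYYYYYYYYYYYYYYYYYYYYYYYYYYYYYYYYYYYYYYYYYYYYYYYYYYYYYYYYYYYYYYYYYYY
....YYYYYYYYYYYYYYYYYYYYYYYYYYYYYYYYYYYYYYYYYYYYYYYYYYYYYYYYYYYYYYYYYYYYYYYYYYYYYYYYY
....YYYYYYYYYYYYYYYYYYYYYYYYYYYYYYYYYYYYYYYYYYYYYYYYYYYYYYYYYYYYYYYYYYYYYYYYYYYYYYYYY
.....YYYYYYYYYYYYYYYYYYYYYYYYYYYYYYYYYYYYYYYYYYYYYYYYYYYYYYYYYYYYYYYYYYYYYYYYYYYYYYYY
.....YYYYYYYYYYYYYYYYYYYYYYYYYYYYYYYYYYYYYYYYYYYYYYYYYYYYYYYYYYYYYYYYYYYYYYYYYYYYYYYY
.....YYYYYYYYYYYYYYYYYYYYYYYYYYYYYYYYYYYYYYYYYYYYYYYYYYYYYYYYYYYYYYYYYYYYYYYYYYYYYYYY
+++++YYYYYYYYYYYYYYYYYYYYYYYYYYYYYYYYYYY......YYYYYYYYYYYYYYYYYYYYYYYYYYOOOOOOOOOOOOO
###################YYYYYYYYYYYYYYYYYYYYY......YYYYYYYYYYYYYYYYYYYYYYYYY##############
###################YYYYYYYYYYYYYYYYYYYY
[... 2700 characters left out ...]
############
++++++++++++++###################YYYYYYYYYYYYYYYYYYYYYYYY############################
++####++++++++###################YYYYYYYYYYYYYYYYYYYYYYYY############################
#######+++++++###################YYYYYYYYYYYYYYYYYYYYYYYY############################
#######++++++####################YYYYYYYYYYYYYYYYYYYYYYYY###############YY++YYYY+YYYY
+++++++++++######################YYYYYYYYYYYYYYYYYYYYYYYY##############YYYYYYYYYYYY+Y
+YYYYY+YYYYYYYYYYY+Y++++YYY+++++YYYYYYYYYYYYYYYYYYYYYYYYY+++++++YYYYYYYYYYYYYYYYYYY+Y
YYYYYYYYYYYYYYYYYY+YYYYYYYYYYYYYYYYY++YYYYY+YYYYYYYYYYYYYYYYYYYYYYYYYYYY+YYY+Y+YYYYYY
YYYYYYYYYYYYYYY+YYYY+YYYYYYYYYYYYYYYYYYYYY+YYYYYYYYYYYY+Y+YYYYYYYYYYYYYYY++YYYYYYYYY+
```

The orange syringe has left the fingers into the mouth. Now back out for the blue-capped one.

>>> send_rows(
  commands=[
    [[0,0,-10,0,0.25],[5,0,-10,0,0.25],[30,0,0,0,0.25],[35,-15,0,0,0.25],[-5,-45,0,0,0.25],[-6,-45,0,0,0.25],[-6,-45,0,0,0.25],[-6,-45,0,0,0.25],[-6,-45,0,0,0.25],[-6,-45,0,0,0.25]],
  ],
)

```text
clock: 27.45
ee_pos: [0.5157, -0.1302, 0.1359]
eef_rot: [[-0.989, 0.149, 0.005], [0.149, 0.989, -0.001], [-0.006, 0.0, -1.0]]
contact_force: [0.7, 0.6, -0.3]
opening: 0.251
gripper_force: 0.0
```

>>> send_rows(
  commands=[
    [[-6,-35,0,0,0.25],[-6,-28,0,0,0.25],[0,0,0,-8.5,0.25],[0,0,0,-8.5,0.25],[0,0,0,-8.5,0.25],[0,0,0,-8.5,0.25],[0,0,0,-8.5,0.25],[0,0,0,-8.5,0.25],[0,0,0,-8.5,0.25],[0,0,0,-8.5,0.25]],
  ],
)

```text
clock: 28.45
ee_pos: [0.5183, -0.1928, 0.1356]
eef_rot: [[-0.504, -0.864, 0.005], [-0.864, 0.504, -0.001], [-0.001, -0.005, -1.0]]
contact_force: [0.2, -0.2, 0.0]
opening: 0.251
gripper_force: 0.0
```

>>> send_rows(
  commands=[
    [[0,0,0,-8.5,0.25],[0,0,0,-8.5,0.25],[0,0,0,-8.5,0.25],[0,0,0,-8.5,0.25],[0,0,0,-8.5,0.25],[0,0,0,-8.5,0.25],[0,0,0,-8.5,0.25],[0,0,0,-8.5,0.25],[0,0,0,-8.5,0.25],[0,0,0,-8.5,0.25]],
  ],
)

```text
clock: 29.45
ee_pos: [0.5183, -0.1927, 0.1356]
eef_rot: [[0.817, -0.577, 0.005], [-0.577, -0.817, -0.001], [0.005, -0.002, -1.0]]
contact_force: [-0.8, 1.1, 0.7]
opening: 0.253
gripper_force: 0.0
```

>>> send_rows(
  commands=[
    [[0,0,0,-8.5,0.25],[0,0,0,-8.5,0.25],[0,0,0,-8.5,0.25],[0,0,0,-8.5,0.25],[0,0,0,-8.5,0.25],[0,0,0,-7,0.25],[0,0,0,0,0.25],[0,0,0,0,0.25],[0,0,0,0,0.25],[0,0,0,0,0.25]],
  ],
)

```text
clock: 30.45
ee_pos: [0.5169, -0.1923, 0.134]
eef_rot: [[0.971, 0.24, 0.001], [0.24, -0.971, -0.0], [0.001, 0.0, -1.0]]
contact_force: [0.0, 0.0, 0.1]
opening: 0.25
gripper_force: 0.0
```

```bash
python3 - <<'E'
from h import *
f=grab("wrist","w11.png");cap(f,*BL);go(.555,-.1995,.0,15);b=grab("side","d11.png");a=grab("scene","s11.png")
cap({**a,"im":np.where((np.indices(a["im"].shape[:2])[0]>225)[...,None],a["im"],0)},*BL)
for n,g,w in(("side",b,(225,310,205,275)),("scene",a,(315,395,80,150))):print(n);show(g,*w,1)
E
```

```text
325 (np.float64(210.72307692307692), np.float64(161.04615384615386)) c [ 0.5139 -0.0717] head -149.67205815194728 ends [ 0.53919625 -0.05691639] [ 0.49141602 -0.08486817] L,W 0.055355692106135376 0.02993642179228999
214 (np.float64(334.7803738317757), np.float64(154.2570093457944)) c [ 0.5518 -0.2017] head -167.2174480486864 ends [ 0.56751131 -0.19808044] [ 0.53337103 -0.20582599] L,W 0.03500788470897975 0.006839666637508294
4 (np.float64(202.5), np.float64(149.0)) c [ 0.525  -0.0598] head -134.18291309061826 ends [ 0.52583498 -0.05887487] [ 0.52410327 -0.06065668] L,W 0.0024846805443370585 0.0009975103823451576
t 30.5 pos [ 0.5168 -0.1922  0.1339] head 13.91 q6 107.5 delta tool mm [ 35.2  16.2 133.9] turn -1.1
280 (np.float64(461.4035714285714), np.float64(261.00357142857143)) c [ 0.9228 -0.147 ] head -49.23734262058995 ends [ 0.85499865 -0.06832079] [ 0.96569351 -0.19673113] L,W 0.16953633807651486 0.08526236862084804
1 (np.float64(472.0), np.float64(277.0)) c [ 0.9441 -0.1904] head 0.0 ends [ 0.9440969  -0.19036501] [ 0.9440969  -0.19036501] L,W 0.0 0.0
1 (np.float64(484.0), np.fl
[... 11112 characters left out ...]
YYY####+++++++B###Y#YYYYYYYYYYYYYYYYYYYYY+++++++++++
#+YYYYYYYYYYYYYYYYYYYYYYYYYYYYY###YYY+Y++#YYYYYYYYYYYYYYYYYYYYYYYYYYY+++++++++++
#+YYYYYYYYYYYYYYYYYYYYYYYYYYYYY####YYYYYYYYYYYYYYYYYYYYYYYYYYYYYYYYYY+++++++++++
#+YYYYYYYYYYYYYYYYYYYYYYYYYYYYY####YYYYYYYYYYYYYYYYYYYYYYYYYYYYYYYYYY+++++++++++
#+YYYYYYYYYYYYYYYYYYYYYYYYYYYYY###YYYYYYYYYYYYYYYYYYYYYYYYYYYYYYYYYYY+++++++++++
#+YYYYYYYYYYYYYYYYYYYYYYYYYYYYY###YYYYYYYYYYYYYYYYYYYYYYYYYYYYYYYYYY++++++++++++
#+YYYYYYYYYYYYYYYYYYYYYYYYYYYYY###YYYYYYYYYYYYYYYYYYYYYYYYYYYYYYYYYY++++++++++++
#+++YYYYYYYYYYYYYYYYYYYYYYYYYYY###YYYYYYYYYYYYYYYYYYYYYYYYYYYYYYYYYY++++++++++++
#+++YYYYYYYYYYYYYYYYYYYYYYYYYYY###YYYYYYYYYYYYYYYYYYYYYYYYYYYYYYYYYY++++++++++++
```

>>> send_rows(
  commands=[
    [[20,9,0,1,0.25],[20,8,20,0,0.25],[0,0,35,0,0.25],[0,0,35,0,0.25],[0,0,30,0,0.25],[0,0,20,0,0.25],[0,0,10,0,0.25],[0,0,5,0,0.25],[0,0,3,0,0.25],[0,0,0,0,0.25]],
  ],
)

```text
clock: 31.6
ee_pos: [0.5602, -0.1995, -0.0236]
eef_rot: [[0.975, 0.224, 0.001], [0.224, -0.975, -0.0], [0.001, 0.0, -1.0]]
contact_force: [-0.0, -0.5, -0.3]
opening: 0.251
gripper_force: 0.0
```

```bash
python3 - <<'E'
from h import *
f=grab("wrist","w12.png");go(.5607,-.1995,-.032,12.8);cap(f,*BL);show(f,270,372,205,250,2)
E
```

```text
t 31.65 pos [ 0.5604 -0.1995 -0.0233] head 12.97 q6 107.0 delta tool mm [0.3 0.1 8.7] turn 0.2
291 (np.float64(129.07560137457045), np.float64(274.22680412371136)) c [ 0.5    -0.0777] head 155.32745536037922 ends [ 0.51245245 -0.08339434] [ 0.48578879 -0.0711459 ] L,W 0.02934236946658509 0.014558272046948421
214 (np.float64(317.5), np.float64(233.57943925233644)) c [ 0.5632 -0.199 ] head -167.2274065186607 ends [ 0.56832536 -0.19788137] [ 0.55815634 -0.2001866 ] L,W 0.010427032685079565 0.0063423627643930894
114 (np.float64(317.35087719298247), np.float64(276.3333333333333)) c [ 0.5361 -0.2051] head -169.9297216942759 ends [ 0.53988949 -0.20445569] [ 0.53212488 -0.20583462] L,W 0.007886102769244325 0.005716597904390786
+++++++++++++++++++++++++++++++++++++++++++++++++++
+++++++++++++++++++++++++++++++++++++++++++++++++++
+++++++++++++++++++++++++++++++++++++++++++++++++++
+++++++++++++++++++++++++++++++++++++++++++++++++++
+++++++++++++++++++++++++++++++++++++++++++++++++++
+++++++++++++++++++++++++++++++++++++++++++++++++++
+++++++++++++++++++++++++++++++++++++++++++++++++++
+++++++++++++++++++++++++++++++++++++++++++++++++++
+++++++++++++++++++++++++++++++++++++++++++++++++++
+++++++####++++++++++++++++++++++++++++####++++++++
+++++++########++++++BBBBBB++++++++########++++++++
++++++#########++++++BBBBBB++++++++#########+++++++
++++++#########++++++BBBBBB++++++++#########+++++++
++++++#########++++++BBBBBB++++++++#########+++++++
+++++##########++++++BBBBBB++++++++#########+++++++
+++++##########++++++BBBBBB++++++++##########++++++
++++###########++++++BBBBBB++++...+###########+++++
...############++++++BBBBBB+++.....###########++.++
+.+############++++++BBBBBB++++....############+.++
###############################+###################
###################################################
+++++++++++++#++####+##+++++#+#+++++++#++++++++++++
```

Positioned between the fingers. Lower 9 mm and close.

>>> send_rows(
  commands=[
    [[0,0,4,0,0.25],[0,0,3,0,0.25],[0,0,2,0,0.25],[0,0,0,0,0],[0,0,0,0,0],[0,0,0,0,0],[0,0,0,0,0],[0,0,0,0,0],[0,0,0,0,0],[0,0,0,0,0]],
  ],
)

```text
clock: 32.65
ee_pos: [0.5605, -0.1995, -0.0323]
eef_rot: [[0.974, 0.225, 0.002], [0.225, -0.974, -0.0], [0.002, 0.001, -1.0]]
contact_force: [0.3, 0.2, 6.3]
opening: 0.075
gripper_force: 25.6
```

>>> send_rows(
  commands=[
    [[0,0,-5,0,0],[0,0,-25,0,0],[0,0,-45,0,0],[0,0,-45,0,0],[0,0,-45,0,0],[-20,0,0,8.4,0],[-20,0,0,8.4,0],[0,0,0,8.4,0],[0,0,0,8.4,0],[0,0,0,8.4,0]],
  ],
)

```text
clock: 33.65
ee_pos: [0.5195, -0.2054, 0.1316]
eef_rot: [[0.871, -0.491, -0.0], [-0.491, -0.871, 0.0], [-0.001, -0.0, -1.0]]
contact_force: [-0.1, -0.3, -0.7]
opening: 0.082
gripper_force: 25.0
```

>>> send_rows(
  commands=[
    [[0,0,0,8.4,0],[0,0,0,8.4,0],[0,0,0,8.4,0],[0,0,0,8.4,0],[0,0,0,8.4,0],[0,0,0,8.4,0],[0,0,0,8.4,0],[0,0,0,8.4,0],[0,0,0,8.4,0],[0,0,0,8.4,0]],
  ],
)

```text
clock: 34.65
ee_pos: [0.5197, -0.2053, 0.1313]
eef_rot: [[-0.397, -0.918, -0.001], [-0.918, 0.397, 0.0], [0.0, 0.001, -1.0]]
contact_force: [0.6, 0.8, -0.9]
opening: 0.082
gripper_force: 25.0
```

>>> send_rows(
  commands=[
    [[0,0,0,8.4,0],[0,0,0,8.4,0],[0,0,0,8.4,0],[0,0,0,8.4,0],[0,0,0,8.4,0],[0,0,0,8.4,0],[0,0,0,8.4,0],[0,0,0,8.4,0],[0,0,0,8.3,0],[0,0,0,0,0]],
  ],
)

```text
clock: 35.65
ee_pos: [0.5197, -0.2054, 0.1314]
eef_rot: [[-0.989, 0.149, -0.001], [0.149, 0.989, 0.0], [0.001, 0.0, -1.0]]
contact_force: [0.2, -0.0, -1.1]
opening: 0.085
gripper_force: 25.0
```

```bash
python3 - <<'E'
from h import *
go(.52,.147,.13,171.5);s=r.sense();print(s["opening"],s["gripper_force"])
E
```

```text
t 35.65 pos [ 0.5197 -0.2054  0.1314] head 171.46 q6 -93.6 delta tool mm [ 52.  348.5   1.5] turn -0.0
0.08491215029817413 24.99668598175049
```

>>> send_rows(
  commands=[
    [[3,25,0,0,0],[6,40,0,0,0],[6,42,0,0,0],[6,42,0,0,0],[6,42,0,0,0],[6,42,0,0,0],[6,42,0,0,0],[6,40,0,0,0],[6,33,0,0,0],[0,0,0,0,0]],
  ],
)

```text
clock: 36.65
ee_pos: [0.5215, 0.1497, 0.1316]
eef_rot: [[-0.99, 0.141, 0.001], [0.141, 0.99, 0.001], [-0.0, 0.001, -1.0]]
contact_force: [-0.3, -0.5, 0.4]
opening: 0.078
gripper_force: 25.0
```

>>> send_rows(
  commands=[
    [[-10,4,0,0,0],[-15,4,0,0,0],[-15,4,0,0,0],[-12,0,0,0,0],[-6,0,0,0,0],[-3,0,0,0,0],[-3,0,0,0,0],[-2,0,0,0,0],[0,0,0,0,0],[0,0,0,0,0]],
  ],
)

```text
clock: 37.65
ee_pos: [0.5882, 0.1484, 0.1319]
eef_rot: [[-0.989, 0.148, -0.0], [0.148, 0.989, 0.0], [0.0, 0.0, -1.0]]
contact_force: [0.1, -0.2, 0.3]
opening: 0.079
gripper_force: 25.0
```

```bash
python3 - <<'E'
from h import *
go(.589,.149,.115,171.5);s=r.sense();print(s["opening"],s["gripper_force"],s["contact_force"])
E
```

```text
t 37.65 pos [0.5882 0.1484 0.1319] head 171.48 q6 -127.9 delta tool mm [-0.7  0.7 16.9] turn -0.0
0.07901656489155545 24.995030164718628 [ 0.11293262 -0.23219363  0.29292304]
```

>>> send_rows(
  commands=[
    [[-1,0,6,0,0],[0,0,6,0,0],[0,0,5,0,0],[0,0,1,0,0],[0,0,0,0,0.25],[0,0,0,0,0.25],[0,0,0,0,0.25],[0,0,0,0,0.25],[0,0,0,0,0.25],[0,0,0,0,0.25]],
  ],
)

```text
clock: 38.65
ee_pos: [0.5895, 0.1482, 0.1139]
eef_rot: [[-0.989, 0.148, 0.0], [0.148, 0.989, 0.0], [-0.0, 0.0, -1.0]]
contact_force: [0.1, -0.3, -0.2]
opening: 0.25
gripper_force: 0.0
```

>>> send_rows(
  commands=[
    [[0,0,-5,0,0.25],[0,0,-10,0,0.25],[0,0,-10,0,0.25],[10,0,-10,0,0.25],[20,0,0,0,0],[15,0,0,0,0],[0,0,0,0,0],[0,0,0,0,0],[0,0,0,0,0],[0,0,0,0,0]],
  ],
)

```text
clock: 39.65
ee_pos: [0.5454, 0.1549, 0.1487]
eef_rot: [[-0.989, 0.149, 0.0], [0.149, 0.989, -0.0], [-0.0, -0.0, -1.0]]
contact_force: [1.0, -0.3, -0.3]
opening: 0.005
gripper_force: 0.0
```

```bash
python3 - <<'E'
from h import *
C=np.array([.6503,.1907]);X=np.array([.987,-.162]);Y=np.array([.162,.987])
p=C-.052*X+.075*Y;go(*p,.16,171.5)
f=grab("wrist","w13.png");B=lambda p:np.round([(p[:2]-C)@X*1000,(p[:2]-C)@Y*1000],1).tolist()
im=cv2.cvtColor(f["im"],cv2.COLOR_BGR2HSV);isr=((im[...,0]<12)|(im[...,0]>172))&(im[...,1]>150)&(im[...,2]>50)
k,l,st,c=cv2.connectedComponentsWithStats(isr.astype(np.uint8));o=np.argsort(-st[1:,4])[:3]+1;print(st[o].tolist())
for i in o:
  for v in range(st[i,1]+3,st[i,1]+st[i,3],10):
    u=np.nonzero(l[v]==i)[0]
    if len(u):print(v,u[-1],B(onz(f,u[-1]+.5,v,.144)),B(onz(f,u[0]-.5,v,.144)))
show(f,200,520,100,240,4)
E
```

```text
t 39.65 pos [0.5454 0.1549 0.1487] head 171.44 q6 -130.8 delta tool mm [-47.4 126.8 -11.2] turn -0.1
[[562, 156, 33, 37, 873], [442, 266, 12, 29, 203], [422, 350, 14, 23, 151]]
159 588 [-149.9, 184.9] [-147.6, 153.4]
169 593 [-141.5, 194.7] [-138.8, 148.4]
179 586 [-131.8, 185.7] [-130.4, 151.4]
189 587 [-122.7, 189.7] [-122.1, 167.1]
269 452 [-55.3, 51.3] [-55.7, 44.2]
279 450 [-46.3, 51.3] [-46.8, 44.1]
289 448 [-37.0, 51.4] [-37.5, 45.9]
353 434 [32.9, 53.1] [32.2, 48.0]
363 431 [46.1, 53.0] [44.9, 45.7]
....................................+++.........................................
..................................++++++........................................
.................................++++++++.......................................
................................++++++++++......................................
................................+++++++++++.....................................
...............................+++++++++++++....................................
...............................++++++++++++++...................................
....................
[... 1547 characters left out ...]
YYYY++++++++++++++++++++++++YYYYYYYYYY..............
................++YYYYYYYYYYYYYY+++++++++++++++++++++++++YYYYYYYYYYY............
................++YYYYYYYYYYYYYYYYYYYYYYYYYYYYYYYYYYYYYYYYYYYYYYYYYYYY..........
...+########+++++#YYYYYYYYYYYYYYYYYYYYYYYYYYYYYYYYYYYY##YYYYYYYYYYYYYYYYYYY.....
..########################YYYYYYYY########################YYYYYYYYYYYYYYYYYYY...
.############################YY############################YYYYYYYYYYYYYYYYYY...
############################################################YYYYYYYYYYYYYYYY....
#########################YY######YY##########################YYYYYYYYYYYYYYYY...
#########################YY######YY###########################YYYYYYYYYYYYYY++++
```

```bash
python3 - <<'E'
from h import *
a=grab("scene","s14.png");b=grab("side","d14.png")
def red(f,roi):
    x0,y0,x1,y1=roi;h=cv2.cvtColor(f["im"],cv2.COLOR_BGR2HSV)[y0:y1,x0:x1];m=cv2.inRange(h,(0,150,50),(5,255,255))|cv2.inRange(h,(174,150,50),(180,255,255))
    M=cv2.moments(m,True);return (M["m10"]/M["m00"]+x0,M["m01"]/M["m00"]+y0,M["m00"])
ra=red(a,(305,55,335,85));rb=red(b,(215,305,250,335));print(ra,rb,tri(a,ra[:2],b,rb[:2]))
for n,f,roi in(("sc",a,(318,95,390,145)),("sd",b,(215,205,305,290))):
    x0,y0,x1,y1=roi;h=cv2.cvtColor(f["im"],cv2.COLOR_BGR2HSV)[y0:y1,x0:x1]
    m=cv2.inRange(h,(100,120,40),(125,255,255));k,l,st,c=cv2.connectedComponentsWithStats(m);print(n,[(s[4],(q+[x0,y0]).round().tolist()) for s,q in zip(st[1:],c[1:])])
d=cv2.absdiff(cv2.imread("pics/d11.png"),b["im"]).max(2)[205:295,215:310];y,x=np.nonzero(d>40);print("side diff",len(x),(x.min()+215,x.max()+215,y.min()+205,y.max()+205) if len(x) else 0)
show(b,235,300,205,262,1)
E
```

```text
Traceback (most recent call last):
ZeroDivisionError: float division by zero
```

```bash
python3 - <<'E'
from h import *
a=grab("scene");b=grab("side")
b2={**b,"im":cv2.imread("pics/d.png")};a2={**a,"im":cv2.imread("pics/s.png")}
def red(f,roi):
    x0,y0,x1,y1=roi;h=cv2.cvtColor(f["im"],cv2.COLOR_BGR2HSV)[y0:y1,x0:x1];m=cv2.inRange(h,(0,120,50),(8,255,255))|cv2.inRange(h,(172,120,50),(180,255,255))
    M=cv2.moments(m,True);return (M["m10"]/M["m00"]+x0,M["m01"]/M["m00"]+y0,M["m00"])
ra=red(a2,(305,55,335,85));rb=red(b2,(215,305,250,335));print(ra,rb,tri(a,ra[:2],b,rb[:2]))
d=cv2.absdiff(cv2.imread("pics/d11.png"),b["im"]).max(2)[205:262,255:300];y,x=np.nonzero(d>40);print("side diff",len(x),(x.min()+255,x.max()+255,y.min()+205,y.max()+205) if len(x) else 0)
show(b,235,301,205,262,1.5)
E
```

```text
(321.04477611940297, 69.07462686567165, 67.0) (232.78832116788323, 319.22627737226276, 137.0) (array([0.54195677, 0.3861931 , 0.14658409]), np.float64(0.0014482944249801842))
side diff 1877 (np.int64(255), np.int64(299), np.int64(205), np.int64(261))
OOOOOOOOO+..................................
OOOOOOOOO+..................................
OOOOOOOO++..................................
+OOOOOOO++..................................
+++OOOO+++..................................
++++++O++..................................+
.++++++++...............................++++
.++++++++.............................++++++
.++++++++............................+++++++
..+++++++.........................++++++++++
..++++++..........................++++++++++
...+++++........................++++++++++++
....++++........................++++++++++++
.....+++........................++++++++++++
...+..++.........................+++++++++++
..++..+.....+++++++++++..........+++++++++++
+++...+..+++############+++.......++++++++##
......+++##################++.....+++++++###
....+++#######++++++++++######+...+++##
[... 160 characters left out ...]
###############++####+...
ORRRR##############################+###+++..
RRRRR#################################YY+++.
RRRRRR################################YYY+++
RRRRRR################################YYYY++
RRRRRRR###############################YYYYY+
RRRRR#RR#############################YYYYYY+
RRRRR##R############################YYYYYY++
RRRRRRR#RR#######################YYYYYYYY+++
RRRRRRRR#RR#####################YYYYYYYYY+++
RRRRRRRRR#RRRR################YYYYYYYYYYY+++
RRRRRRRRRRRRRRRR###########YYYYYYYYYYYYYY++.
ORRRRRRRRRRRRRRRRRRRRR###YYYYYYYYYYYYYYYY+..
YORRRRRRRRRRRRRRRRRRRROYYYYYYYYYYYYYYYYYY..+
YYORRRRRRRRRRRRRRRRRROYYYYYYYYYYYYYYYYYYYY+.
YYYORRRRRRRRRRRRRRROOYYYYYYYYYYYYYYYYYYYYY+.
```

>>> send_rows(
  commands=[
    [[0,20,0,-1.5,0],[0,25,0,0,0],[-5,25,0,0,0],[-8,25,0,0,0],[-8,20,0,0,0],[-8,10,0,0,0],[-5,0,0,0,0],[-4,0,0,0,0],[0,0,0,0,0],[0,0,0,0,0]],
  ],
)

```text
clock: 40.9
ee_pos: [0.5983, 0.2736, 0.1488]
eef_rot: [[-0.992, 0.123, -0.0], [0.123, 0.992, -0.0], [0.0, -0.0, -1.0]]
contact_force: [0.3, -0.3, 0.4]
opening: 0.002
gripper_force: 0.0
```

```bash
python3 - <<'E'
from h import *
C=np.array([.6503,.1907]);X=np.array([.987,-.162]);Y=np.array([.162,.987])
p=C-.058*X+.075*Y;go(*p,.105,173);s=r.sense();print(s["contact_force"],"bin",(s["ee_pos"][:2]-C)@X,(s["ee_pos"][:2]-C)@Y)
b=grab("side","d15.png");a=grab("scene","s15.png")
show(b,240,304,210,262,1.5);print();show(a,322,386,100,146,1)
E
```

```text
t 40.9 pos [0.5983 0.2736 0.1488] head 172.93 q6 -135.7 delta tool mm [-6.8  1.4 43.8] turn -0.1
[ 0.2825646  -0.34884085  0.41563313] bin -0.06477818581186894 0.07338108992516373
#####++....................................
###++......................................
++.........................................
...........................................
...........................................
...........................................
...........................................
...........................................
...........................................
...........................................
...........................................
...........................................
......................................++.++
....................................+++++++
................................+++++++++++
.............................++++++++++++++
..........................+++++++++++++++++
.......................++++++++++++++++++++
....................+++++++++++++++++++++++
..................+++++++++++++++++++++++++
................++++++++++++++++++++++++
[... 2910 characters left out ...]
YYYYYYYYYYY###YYYYYYYY++##YYYYYYYYYYY####++++++##+
YYYYYYYYYYYYYYYYYYYYYYYYY###YYYYYYY#++#YYYYYYYYYYYYYYYYYYYY####+
YYYYYYYYYYYYYYYYYYYYYYYYY###YYYYYY#++#YYYYYYYYYYYYYYYYYYYYYYYYY#
YYYYYYYYYYYYYYYYYYYYYYYY####YYYYY+++#YYYYYYYYYYYYYYYYYYYYYYYYYY+
YYYYYYYYYYYYYYYYYYYYYYYY####YYYY#+##YY#####YYYYYYYYYYYYYYYYYYY++
YYYYYYYYYYYYYYYYYYYYYYYY####Y++++++BBBBB###YYYYYYYYYYYYYYYYYYY++
YYYYYYYYYYYYYYYYYYYYYYYY####+++++++######YYYYYYYYYYYYYYYYYYYYY++
YYYYYYYYYYYYYYYYYYYYYYYY###YYYYY+##YYYYYYYYYYYYYYYYYYYYYYYYYYY++
YYYYYYYYYYYYYYYYYYYYYYYY####YYYYYYYYYYYYYYYYYYYYYYYYYYYYYYYYYY++
YYYYYYYYYYYYYYYYYYYYYYYY####YYYYYYYYYYYYYYYYYYYYYYYYYYYYYYYYYY++
YYYYYYYYYYYYYYYYYYYYYYYY###YYYYYYYYYYYYYYYYYYYYYYYYYYYYYYYYYYY++
```

>>> send_rows(
  commands=[
    [[-3,1,0,0,0],[-3,0,0,0,0],[-1,0,5,0,0],[0,0,10,0,0],[0,0,10,0,0],[0,0,8,0,0],[0,0,5,0,0],[0,0,2,0,0],[0,0,1,0,0],[0,0,0,0,0]],
  ],
)

```text
clock: 42.0
ee_pos: [0.6057, 0.2745, 0.1079]
eef_rot: [[-0.992, 0.122, 0.0], [0.122, 0.992, 0.0], [-0.0, 0.0, -1.0]]
contact_force: [0.1, 1.3, 1.1]
opening: 0.004
gripper_force: 0.0
```

>>> send_rows(
  commands=[
    [[0,0,1,0,0],[0,0,1,0,0],[0,0,1,0,0],[0,0,1,0,0],[0,0,0,0,0],[0,0,0,0,0],[0,0,0,0,0],[0,0,0,0,0],[0,0,0,0,0],[0,0,0,0,0]],
  ],
)

```text
clock: 43.0
ee_pos: [0.6056, 0.2743, 0.1038]
eef_rot: [[-0.992, 0.123, 0.0], [0.123, 0.992, 0.0], [-0.0, 0.0, -1.0]]
contact_force: [-0.5, 0.4, 0.1]
opening: 0.003
gripper_force: 0.0
```

>>> send_rows(
  commands=[
    [[0,-3,0,0,0],[0,-4,0,0,0],[0,-4,0,0,0],[0,-4,0,0,0],[1,-4,0,0,0],[0,-4,0,0,0],[0,-4,0,0,0],[0,-4,0,0,0],[0,-4,0,0,0],[0,0,0,0,0]],
  ],
)

```text
clock: 44.0
ee_pos: [0.6012, 0.2431, 0.104]
eef_rot: [[-0.992, 0.122, 0.004], [0.122, 0.992, 0.007], [-0.003, 0.007, -1.0]]
contact_force: [0.3, 8.0, -1.2]
opening: 0.003
gripper_force: 3.9
```

```bash
cat >> h.py <<'E'
def hatch():
    C=np.array([.6503,.1907]);X=np.array([.987,-.162]);Y=np.array([.162,.987]);s=r.sense()
    print(s["clock"],"bin tcp",(s["ee_pos"][:2]-C)@X,(s["ee_pos"][:2]-C)@Y,s["ee_pos"][2],s["contact_force"])
    f=grab("scene");h=cv2.cvtColor(f["im"],cv2.COLOR_BGR2HSV)
    for v in range(96,146,4):
        u=[u for u in range(325,350) if (h[v,u,0]<6 or h[v,u,0]>174) and h[v,u,1]>150 and h[v,u,2]>50]
    m=np.array([[ (h[v,u,0]<6 or h[v,u,0]>174) and h[v,u,1]>150 and h[v,u,2]>50 for u in range(325,350)] for v in range(90,150)])
    for u in(337,341,345):
        v=np.nonzero(m[:,u-325])[0]
        if len(v):print(u,[round(float((onz(f,u,q+90,.144)[:2]-C)@Y*1000),1) for q in(v[0]-.5,v[-1]+.5)])
E
python3 -c "
from h import *
hatch()"
```

```text
44.0 bin tcp -0.05690489293703003 0.043732131298289734 0.1040365141208668 [ 0.31204808  7.96152068 -1.16772387]
337 [21.9, -36.9]
341 [20.6, -38.0]
345 [23.1, -35.6]
```

>>> send_rows(
  commands=[
    [[0,-4,0,0,0],[0,-5,0,0,0],[1,-5,0,0,0],[0,-5,0,0,0],[0,-5,0,0,0],[0,-5,0,0,0],[1,-5,0,0,0],[0,-4,0,0,0],[0,-3,0,0,0],[0,0,0,0,0]],
  ],
)

```text
clock: 45.05
ee_pos: [0.5953, 0.2026, 0.1042]
eef_rot: [[-0.992, 0.122, 0.006], [0.122, 0.992, 0.007], [-0.005, 0.007, -1.0]]
contact_force: [2.3, 7.4, -3.0]
opening: 0.01
gripper_force: 3.9
```

```bash
python3 -c "
from h import *
hatch()"
```

```text
45.05 bin tcp -0.05617021587750359 0.002797823274671084 0.10419222012472713 [ 2.31262301  7.36028039 -3.04520035]
337 [-22.5, -79.0]
341 [-23.6, -76.6]
345 [-24.8, -77.7]
```

>>> send_rows(
  commands=[
    [[0,-1,0,0,0],[0,-1,0,0,0],[0,-1,0,0,0],[0,-1,0,0,0],[0,-1,0,0,0],[0,-1,0,0,0],[0,0,0,0,0],[0,0,0,0,0],[0,0,0,0,0],[0,0,0,0,0]],
  ],
)

```text
clock: 46.1
ee_pos: [0.5946, 0.1973, 0.1042]
eef_rot: [[-0.993, 0.122, 0.006], [0.122, 0.993, 0.007], [-0.005, 0.008, -1.0]]
contact_force: [1.4, 8.8, -1.9]
opening: 0.008
gripper_force: 4.6
```

>>> send_rows(
  commands=[
    [[0,-1,0,0,0],[0,-1,0,0,0],[0,-1,0,0,0],[0,-1,0,0,0],[0,-1,0,0,0],[0,0,0,0,0],[0,0,0,0,0],[0,0,0,0,0],[0,0,0,0,0],[0,0,0,0,0]],
  ],
)

```text
clock: 47.1
ee_pos: [0.5945, 0.1969, 0.1044]
eef_rot: [[-0.993, 0.121, 0.009], [0.121, 0.993, 0.014], [-0.007, 0.015, -1.0]]
contact_force: [-1.1, 20.2, -3.7]
opening: 0.002
gripper_force: 9.8
```

>>> send_rows(
  commands=[
    [[0,-1,0,0,0],[0,-1,0,0,0],[0,-1,0,0,0],[0,-1,0,0,0],[0,0,0,0,0],[0,0,0,0,0],[0,5,0,0,0],[0,5,0,0,0],[0,3,0,0,0],[0,0,0,0,0]],
  ],
)

```text
clock: 48.1
ee_pos: [0.593, 0.1977, 0.1038]
eef_rot: [[-0.992, 0.123, 0.0], [0.123, 0.992, 0.001], [-0.0, 0.001, -1.0]]
contact_force: [-0.5, 4.3, 1.2]
opening: 0.01
gripper_force: 1.9
```

>>> send_rows(
  commands=[
    [[0,0,0,0,0],[0,5,-5,0,0],[0,0,-10,0,0],[0,0,-15,0,0],[0,0,-15,0,0],[15,0,0,0,0],[35,0,0,0,0],[40,0,0,0,0],[40,-20,0,0,0],[20,-20,0,0,0]],
  ],
)

```text
clock: 49.1
ee_pos: [0.4372, 0.1796, 0.1494]
eef_rot: [[-0.993, 0.121, -0.001], [0.121, 0.993, -0.001], [0.001, -0.001, -1.0]]
contact_force: [0.9, 0.4, 0.2]
opening: 0.004
gripper_force: 0.0
```

```bash
python3 - <<'E'
from h import *
hatch()
C=np.array([.6503,.1907]);X=np.array([.987,-.162]);Y=np.array([.162,.987])
for n in("scene","side"):
    f=grab(n,n+"9.png");h=cv2.cvtColor(f["im"],cv2.COLOR_BGR2HSV);m=cv2.inRange(h,(40,80,40),(90,255,255))
    k,l,st,c=cv2.connectedComponentsWithStats(m)
    u,v=proj(f,np.r_[C-.005*Y,.144]);print(n,"catch expected",u,v,[(s[4],q.round().tolist()) for s,q in zip(st[1:],c[1:]) if abs(q[0]-u)<30 and abs(q[1]-v)<30])
show(f,225,305,210,280,1.5)
E
```

```text
49.1 bin tcp -0.20853942794692057 -0.04543375555387376 0.14937083793045758 [0.8713424  0.37810472 0.1706842 ]
337 [-11.5, -82.4]
341 [-12.7, -80.0]
345 [-13.9, -81.1]
scene catch expected 356.87564477276544 121.045966488357 [(np.int32(2), [348.0, 120.0]), (np.int32(20), [357.0, 121.0])]
side catch expected 253.29208680820852 245.76005106260283 [(np.int32(43), [254.0, 247.0])]
.......+OOOOOO++++....+.+++...............++..##+++..
.......+#+OO++++++..+..+++................++..+#+++..
.......+++++++++++++++....................++...#+++..
........+++++++++++++++...++..............++...++++..
........+++++++++++++....++++.............++...++++..
........+++++++++++.....YY++++.............+...++++.+
........+++++++++++...YYYYYY++++...........+...+++++#
.........++++++++Y...YYOOYYY..++...........+...+#++##
..........+O+#++....YOORROYYYY.............+...+#+###
...........+++Y...+YORRRRRO.YYY............++...#####
............++...Y.ORRRRRRROOYYY...........++...###+.
..........+.....YYORRRRRRRRRROYYYY.........++...##++.
........+++...+YORRRRRRRRRRRRRO.YYY........++...##++.
.......++Y...+YORRR
[... 1116 characters left out ...]
YYYYYYYYYYYYYYYYYYYYYYYYYYYYYYYYYY###########YY+++++
YYYYYYYYYYYYYYYYYYYYYYYYYYYYYYYYYYY############Y+++++
YYYYYYYYYYYYYYYYYYYYYYYYYYYYYYYYYYY##############++++
YYYYYYYYYYYYYYYYYYYYYYYYYYYYYYYYYYY###+###########+++
YYYYYYYYYYYYYYYYYYYYYYYYYYYYYYYYYYYY################+
YYYYYYYYYYYYYYYYYYYYYYYYYYYYYYYYYYYY################+
YYYYYYYYYYYYYYYYYYYYYYYYYYYYYYYYYYYY+###############+
YYYYYYYYYYYYYYYYYYYYYYYYYYYYYYYYYY++++##############+
YYYYYYYYYYYYYYYYYYYYYYYYYYYYYYYYYY+++++#############+
YYYYYYYYYYYYYYYYYYYYYYYYYYYYYYYY++++++++############+
YYYYYYYYYYYYYYYYYYYYYYYYYYYYYYY+++++++++YY##########+
YYYYYYYYYYYYYYYYYYYYYYYYYYYYYY++++++++YYYYY#########+
YYYYYYYYYYYYYYYYYYYYYYYYYYYYY.+++++R++YYYY+##########
```

```bash
python3 -c "
from workcell import r
print(r.job_done())"
```

```text
the job is handed in; nothing more can be done
None
```

I put both syringes in the bin, pushed the hatch to its end stop with the green catch showing behind it, and handed the job in at about 49 s; the hand-in returned no verdict. I took the syringes to be inside because they had left the fingers and none showed on the lid. I kept clear of the jars and bottles but did not measure them again at the end.

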